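# Clear and scrub the juicer chute and the breakfast cups

## Task

Wash up after the morning's juice: with the grey pusher, push every jammed carrot stub down and out of the juicer's clear feed chute into the tray below it. Then take the bottle brush and scrub inside whatever is there, cleanest first - the drinking glass, then the blue coffee cup, and the pulpy chute in its stand last: each time right down to the bottom, well up, and right down again. Finish with pusher and brush back in the caddy, foot and head down, and with the chute and whatever glass and cup there are upright on the slatted draining board, without disturbing the pepper mill and salt shaker.

Things in the scene. Friction and masses are not known exactly. Their poses are not given: they have to be found in the camera images.
- stand: Rinsing stand, fixed (all sizes here in mm): white square scrap tray 130x130, 28 high, with four bent steel wire legs at its corners carrying a steel collar (outer radius 43, bore radius 31.5, top at 125) over the tray's middle. Origin: centre of the tray's underside, on the worktop, z up.
- chute: Juicer feed chute, loose, 0.16 kg: clear upright tube 100 long, radius 29 outside, open at both ends; ribs and a springy strip in the bore leave a free circle of radius 21. Grey flange (radius 38) 20 to 25 above the lower end rests on the stand's collar, lower end 105 above the worktop. It lifts straight up; above the flange it is plain 58 mm tube: grip near the top. Origin: centre of lower end.
- board_top (a point): Centre of the top face of the slatted wooden draining board (fixed), 270 (x) by 110 (y), 18 high; x and y along its sides, z up. Room for three things side by side along its x.
- caddy: Grey-green ceramic sink caddy, fixed, 156 (x) by 84 (y) by 74 high, with two round wells of 54 diameter side by side along its x, floor 6 above the worktop. Origin: centre of its underside.
- caddy_well1 (a point): Centre of the floor of one well of the caddy.
- caddy_well2 (a point): Centre of the floor of the other well of the caddy.
- pusher_tip (a point): Middle of the foot's underside of the pusher, the juicer's slate-grey tamper (0.12 kg), upright in one caddy well: foot 38 dia, 14 high; plain round shaft 25 dia up to 160, rounded top. z runs up along the shaft. Gripped about 130 above this point, the foot can go right through the chute with the fingertips above the chute's rim.
- pusher: The same pusher; its origin is the same point.
- brush_tip (a point): Middle of the lower end of the bottle brush (0.07 kg), head down in the other caddy well: stiff white and blue bristle head 38 dia, 0 to 72; steel wire; blue round handle 22 dia from 87 to 164; wire eye to 177. z runs to the handle. Gripped about 135 above this point it reaches the bottom of the chute with the fingertips above the rim.
- brush: The same brush; its origin is the same point.
- glass: Straight clear drinking glass, heavy-bottomed, 66 dia, 98 high, 0.2 kg, upright on the worktop; inside 58 wide. Grip across it. Origin: centre of its underside, z up. May be absent (None).
- glass_floor (a point): Centre of the glass's inner floor, 9 above its underside; rim 89 above this point.
- cup: Blue ceramic coffee cup without handle, straight, 68 dia, 88 high, 0.2 kg, upright on the worktop; inside 60 wide. Grip across it. Origin: centre of its underside, z up. May be absent (None).
- cup_floor (a point): Centre of the cup's inner floor, 6 above its underside; rim 82 above this point.
- stub_1_mid (a point): Carrot stub, orange cylinder 44 dia, 30 long, 35 g, at first jammed upright between the chute's ribs, one above another up to three, or with gaps. The chute's springy strip holds it by friction: about 5 to 10 N in all slides it and those below; it drops into the tray as it leaves the lower end. This point: its centre. May be absent (None).
- stub_2_mid (a point): Carrot stub, orange cylinder 44 dia, 30 long, 35 g, at first jammed upright between the chute's ribs, one above another up to three, or with gaps. The chute's springy strip holds it by friction: about 5 to 10 N in all slides it and those below; it drops into the tray as it leaves the lower end. This point: its centre. May be absent (None).
- stub_3_mid (a point): Carrot stub, orange cylinder 44 dia, 30 long, 35 g, at first jammed upright between the chute's ribs, one above another up to three, or with gaps. The chute's springy strip holds it by friction: about 5 to 10 N in all slides it and those below; it drops into the tray as it leaves the lower end. This point: its centre. May be absent (None).
- pepper_mill: Bystander, loose: wooden pepper mill, 58 dia x 170. Origin: underside.
- salt_shaker: Bystander, loose: white salt shaker, 38 dia x 78. Origin: underside.
Mind the look-alikes: they are no part of the job. Leave any pink, purple or yellow look-alike of the pusher alone.

How it is judged:
By the outcome, as a careful person would: the job done as asked, in the order asked, and still so for the second after the job is handed in, with the robot touching nothing.
Of stub_1, stub_2, stub_3 only 1 to 3 are there at a start; the rules pass over those that are not, and their reading is None.
Of glass, cup only 1 to 2 are there at a start; the rules pass over those that are not, and their reading is None.
At some moment in a run one of glass, cup may be knocked a few centimetres aside while the robot is not near it.
It also fails if it takes over 210 s, if anything falls off the work surface, if the arm or the gripper's body presses on something with over 40 N, if the wrist force passes 120 N, or if a joint passes its speed limit or range.

## Robot

A 6-joint arm with a two-finger parallel gripper is mounted at the origin on a cart in front of the work surface, level with it; the furniture and walls round the work are solid. World frame = base frame: x ahead of the robot, y to its left, z up, the work surface at z = 0. Lengths are in m, angles in rad, forces in N, time in s.
With the tool pointing down it reaches from about 0.225 to 0.875 m from the base axis. Payload 3.4 kg.
Tool frame: the origin (TCP) lies at the very end of the fingers, on their centre line; the grasp point (between the pads) lies behind it (manip.grasp_offset is the z of the grasp point in the tool frame, in m); z points along the fingers, y is the line along which they close (so a half turn about z gives the same grasp; the last joint's range is limited). The gripper opens to 85 mm and grips with 20 to 120 N. Pads are 22 mm wide; open, the fingers measure 114 mm over their backs; the gripper's body (76 mm by 85 mm) begins 54 mm behind the grasp point. The pads swing forward as they close: fully open they stand 13 mm farther back than shut.
Start: joints at [-1.372, 0.276, 1.505, -0, 1.361, -0.121], TCP at [0.181, -0.546, 0.231] pointing down, gripper open.
Joint ranges: [-2.89, 2.89], [-0.75, 2.08], [0.22, 2.7], [-1.18, 4.32], [0.11, 2.71], [-2.7, 2.7]. Speed limits (rad/s): [2.57, 2.57, 3.14, 3.14, 3.14, 3.14].

## Interface

Orientations are given as a unit quaternion [w, x, y, z].
In Python, from rig import manip gives the robot as it stands.
- The arm moves only by the shell command python3 -m pendant 'ROWS' [FORCE]. ROWS is JSON, a list of rows, each an object of numbers: "dx", "dy", "dz": the shift along the tool's x, y, z in m; "rx", "ry", "rz": the turn, a rotation vector about the tool's x, y, z in degrees; "hand": the finger opening in m, from 0 to 0.0854. In form: [{"dx": .., "dy": .., "dz": .., "rx": .., "ry": .., "rz": .., "hand": ..}, ...]. A call has 1 to 12 rows; each row shifts and turns the commanded pose from where the row before left it, along the tool's axes as they then stand; what a row does not reach is not made up. A row lasts 1/12 s, in which the tool goes at most 41.7 mm and 7.16 degrees, less where a joint would pass 70% of its speed; a pose out of reach is approached as far as the arm can. A call is refused whole if a number of a shift passes 0.0417 or a number of a turn 7.16, either way. A call with a gripper value outside its range is refused whole. The fingers move at their own pace and stop on an object; FORCE is the grip in N (left out, the last holds). Time passes only in rows, so rows that do not move let the fingers close. It gives the time, the measured TCP pose, the force, the opening and the grip force at its end, in the units of the state.
- manip.get_state(): the state, without advancing time (a new reading comes with each control period).
- manip.get_image(name): name is "scene" or "side" or "wrist"; returns a dict with "frame" (400x640x3 uint8, red, green, blue), "fx", "fy", "cx", "cy" (pixels), "position" and "attitude" of the camera in the world; the wrist camera has in their place "mount" (4x4, takes a point from camera to tool coordinates, whose origin is the TCP and whose axes are the flange's). Camera axes: x right, y up, looking along -z (the intrinsics and any distortion apply to the point x, -y, -z); pixel columns grow to the right and rows downward; lengths in m; the calibration is good to about 2 mm. A picture is of the moment at which its call begins: read the wrist's pose just before it. There is no depth.
- manip.sign_off(): hands the job in; it is judged then, once.
The state is a dict: "clock": time; "qpos": joint angles; "qd": joint speeds; "effort": joint torques, N m; "position": TCP position; "ee_rot": TCP orientation; "contact_force": force on the tool from outside, world axes, zero at the start; "moment": the same for the moment, N m; "width": finger opening in m; "gripper_force": force on a finger pad.
Only numpy, scipy, OpenCV 4.12 (cv2) and the standard library are available. Lean on these libraries where they do the work, as an engineer would, in place of code of your own. Each camera call takes 0.05 s, during which the arm holds its last target. There are 200 camera calls.

## Working session

There is one attempt and no reset: what is moved stays moved. The work goes in short steps, Python scripts to look and compute and a shell command to move; the robot and the scene stay as the last step left them, time stands still between calls to the robot, and variables do not carry over. Pictures are saved under pics/ and viewed, at most 14 in all, crops included, and the job is handed in when it is done.

```bash
ls; mkdir -p pics
python3 - <<'E'
from rig import manip
import cv2,json
print(manip.get_state(), manip.grasp_offset)
for n in ["scene","side","wrist"]:
    d=manip.get_image(n); cv2.imwrite(f"pics/{n}0.png",d["frame"][:,:,::-1])
    print(n,{k:v for k,v in d.items() if k!="frame"})
E
```

```text
pics
{'clock': 0.0, 'qpos': array([-1.37201703e+00,  2.76592902e-01,  1.50615629e+00,  1.00758894e-05,
        1.36069761e+00, -1.20997165e-01]), 'qd': array([ 0.00062643, -0.00119079,  0.00032925, -0.00037944, -0.00080629,
       -0.00177297]), 'effort': array([-2.87611965e-04, -4.16775727e+01, -2.45802748e+01, -3.75722848e-04,
        1.09257977e-02, -1.04295486e-05]), 'position': array([ 0.18064633, -0.54531817,  0.23043168]), 'ee_rot': array([-9.26566943e-04,  9.87244828e-01,  1.59206755e-01, -3.11234426e-05]), 'contact_force': array([-0.50581324, -0.51221163,  0.18259004]), 'moment': array([ 0.01077109, -0.01512336,  0.02441936]), 'gripper_force': 0.0, 'width': 0.08549282685592546} -0.0187
scene {'fx': 456.3720207339828, 'fy': 456.3720207339828, 'cx': 320.87000137864896, 'cy': 197.07974737128566, 'position': array([-0.0879297 ,  0.80044085,  1.30989348]), 'attitude': array([-0.33903228, -0.12815672,  0.33173899,  0.87096625])}
side {'fx': 463.2511955322249, 'fy': 463.2511955322249, 'cx': 308.1012438237036, 'cy': 196.4968149772295, 'position': array([0.08591902, 1.18466477, 0.61620976]), 'attitude': array([-0.17924049, -0.11397579,  0.54795984,  0.80908738])}
wrist {'fx': 297.3403523073247, 'fy': 297.3403523073247, 'cx': 321.2042118702377, 'cy': 200.72998324321156, 'mount': array([[-3.96141928e-05,  9.65681650e-01,  2.59728607e-01,
         6.59601107e-02],
       [ 9.99999934e-01, -5.52744156e-05,  3.58034026e-04,
         6.82490292e-04],
       [ 3.60103236e-04,  2.59728605e-01, -9.65681584e-01,
        -1.42929919e-01],
       [ 0.00000000e+00,  0.00000000e+00,  0.00000000e+00,
         1.00000000e+00]])}
```

View pics/scene0.png

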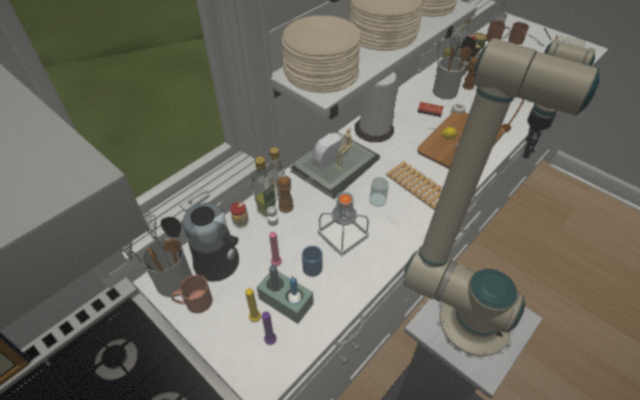

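View pics/side0.png

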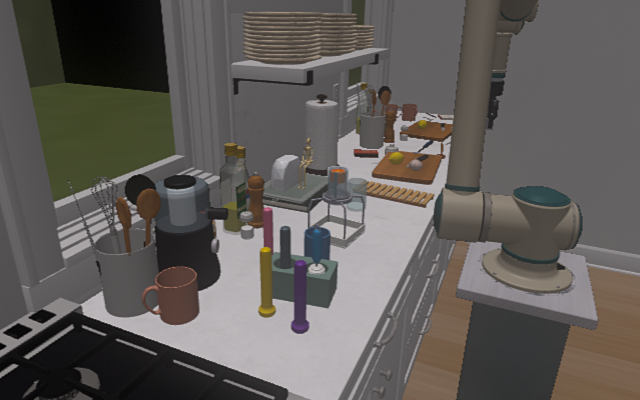

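The scene view shows the caddy at about (285,293), pusher (273,280), brush (294,290), cup (312,261), chute in its stand (345,207), glass (379,191) and board (418,185). The look-alikes are pink, yellow and purple. I'll zoom in on both views.

```bash
cat > h.py <<'E'
import numpy as np,cv2
from scipy.spatial.transform import Rotation as R
from rig import manip
def rot(q): return R.from_quat(np.roll(q,-1)).as_matrix()
def cam(d,st=None):
    if 'mount' in d:
        T=np.eye(4);T[:3,:3]=rot(st['ee_rot']);T[:3,3]=st['position'];T=T@d['mount'];return T[:3,3],T[:3,:3]
    return np.array(d['position']),rot(d['attitude'])
def ray(d,u,v,st=None):
    p,A=cam(d,st); r=A@np.array([(u-d['cx'])/d['fx'],-(v-d['cy'])/d['fy'],-1]);return p,r/np.linalg.norm(r)
def proj(d,X,st=None):
    p,A=cam(d,st); c=(np.atleast_2d(X)-p)@A
    return np.c_[d['cx']+d['fx']*c[:,0]/-c[:,2],d['cy']-d['fy']*c[:,1]/-c[:,2]]
def tri(rs):
    M=sum(np.eye(3)-np.outer(r,r) for p,r in rs);b=sum((np.eye(3)-np.outer(r,r))@p for p,r in rs)
    X=np.linalg.solve(M,b);return X,[np.linalg.norm(np.cross(X-p,r)) for p,r in rs]
def atz(pr,z): p,r=pr;return p+r*(z-p[2])/r[2]
def crop(f,x0,y0,w,h,s,name):
    im=cv2.resize(f[y0:y0+h,x0:x0+w,::-1],None,fx=s,fy=s,interpolation=cv2.INTER_CUBIC)
    for x in range((x0+9)//10*10,x0+w,10):
        cv2.line(im,((x-x0)*s,0),((x-x0)*s,4 if x%50 else 12),(0,0,255),1)
        if x%20==0: cv2.putText(im,str(x),((x-x0)*s-10,22),0,.35,(0,0,255),1)
    for y in range((y0+9)//10*10,y0+h,10):
        cv2.line(im,(0,(y-y0)*s),(8,(y-y0)*s),(0,0,255),1)
        if y%20==0: cv2.putText(im,str(y),(10,(y-y0)*s+4),0,.35,(0,0,255),1)
    cv2.imwrite(name,im)
E
python3 - <<'E'
from h import *
a=cv2.imread('pics/scene0.png')[:,:,::-1];b=cv2.imread('pics/side0.png')[:,:,::-1]
crop(a,250,150,200,150,4,'pics/c1.png');crop(b,250,150,200,150,4,'pics/c2.png')
E
```

```text
(no output)
```

View pics/c1.png

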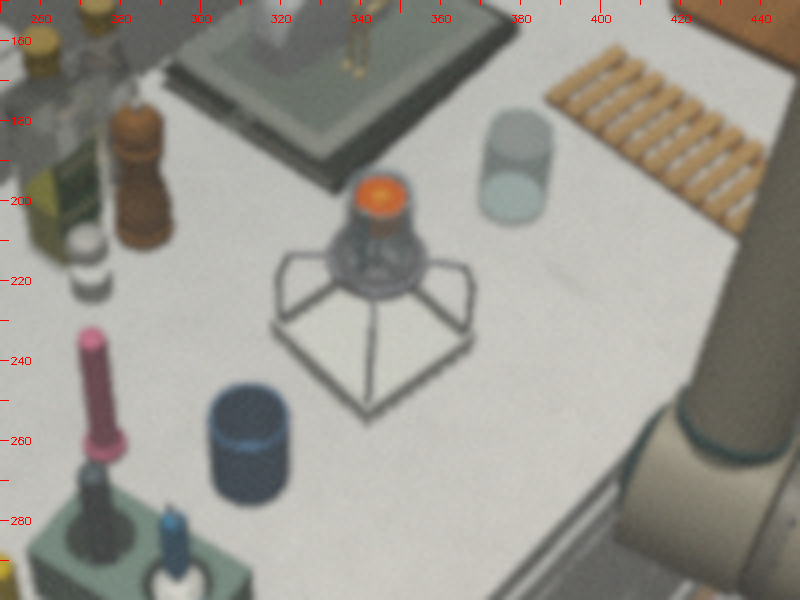

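View pics/c2.png

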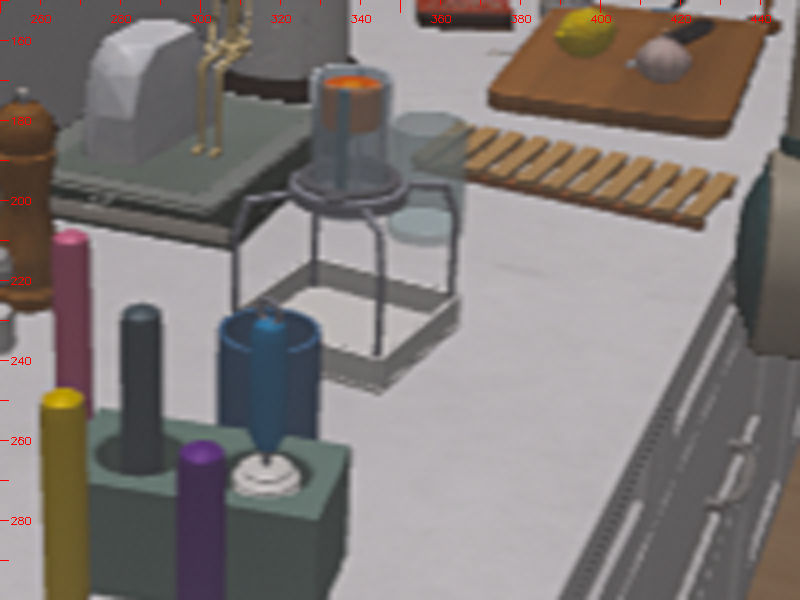

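The scene crop shows the chute rim at about (345,196), cup rim (312,254), glass rim (380,184), pusher top (273,266) and brush top (293,278). In the side crop these are the rim (337,169), pusher top (285,228), brush (317,229) and glass rim (357,182). There appears to be one orange stub high in the chute. I'll triangulate these next.

Run:
```python
from h import *
S=manip.get_image('scene');D=manip.get_image('side')
P=dict(rim=((345,196),(337.5,169.5),.205),stubtop=((345,198.5),(338,171),.19),collar=((344,216),(337,192),.125),pushertop=((273,265.5),(285.5,227.5),.166),
handletop=((293,279),(317,230),.17),wellP=((275,284),(283.5,265),.074),wellB=((293.5,294.5),(317,270),.074),
cuprim=((312,253.5),(317.5,233),.088),glassrim=((380,184),(357,182.5),.098),glassbase=((378,199.5),(356.5,205),0),
tray_near=((341,255),(344,247),0),trayR=((368.5,236),(365,224),.028),trayL=((318.5,231),None,.028),
bA=((387,175),None,.018),bB=((404.5,161.5),(367,181),.018),bC=((436,210),None,.018),bD=(None,(433,194),.018),bE=(None,(424.5,205),.018),
cadA=(None,(274,252.5),.074),cadB=(None,(337,262.5),.074),cadC=(None,(330,279),.074),cadS1=((257,287.5),None,.074),cadS2=((275,268),None,.074),cadS3=((312,293),None,.074),
mill=((286,209),None,0),salt=((272.5,223),None,0))
for k,(a,b,z) in P.items():
    o=[]
    if a:o.append(ray(S,*a))
    if b:o.append(ray(D,*b))
    s=k+' '
    if len(o)==2: X,e=tri(o); s+='tri %s err %.1fmm '%(X.round(3),max(e)*1e3)
    for n,r in zip(('S' if a else 'D','D'),o): s+=f' {n}@z {atz(r,z)[:2].round(3)}'
    print(s)
```

```text
rim tri [0.524 0.012 0.197] err 0.6mm  S@z [0.52  0.018] D@z [0.515 0.034]
stubtop tri [0.519 0.019 0.195] err 0.3mm  S@z [0.522 0.016] D@z [0.525 0.004]
collar tri [0.507 0.041 0.14 ] err 5.0mm  S@z [0.508 0.032] D@z [0.526 0.003]
pushertop tri [0.522 0.341 0.158] err 1.2mm  S@z [0.52  0.344] D@z [0.513 0.356]
handletop tri [0.444 0.337 0.166] err 0.8mm  S@z [0.442 0.339] D@z [0.442 0.344]
wellP tri [0.522 0.346 0.062] err 1.9mm  S@z [0.515 0.35 ] D@z [0.515 0.364]
wellB tri [0.448 0.333 0.064] err 3.2mm  S@z [0.447 0.337] D@z [0.437 0.351]
cuprim tri [0.504 0.194 0.082] err 0.1mm  S@z [0.501 0.197] D@z [0.499 0.205]
glassrim tri [ 0.53  -0.198  0.087] err 1.1mm  S@z [ 0.523 -0.189] D@z [ 0.522 -0.17 ]
glassbase tri [ 0.526 -0.193  0.009] err 1.2mm  S@z [ 0.529 -0.199] D@z [ 0.534 -0.213]
tray_near tri [ 0.466  0.09  -0.   ] err 0.2mm  S@z [0.466 0.09 ] D@z [0.466 0.09 ]
trayR tri [ 0.439 -0.02   0.029] err 3.4mm  S@z [ 0.436 -0.02 ] D@z [ 0.443 -0.023]
trayL  S@z [0.579 0.082]
bA  S@z [ 0.573 -0.312]
bB tri [ 0.568 -0.427  0.013] err 2.2mm  S@z [ 0.567 -0.422] D@z [ 0.561 -0.412]
bC  S@z [ 0.33 -0.29]
bD  D@z [ 0.309 -0.387]
bE  D@z [ 0.316 -0.273]
cadA  D@z [0.563 0.321]
cadB  D@z [0.409 0.3  ]
cadC  D@z [0.397 0.373]
cadS1  S@z [0.546 0.396]
cadS2  S@z [0.557 0.31 ]
cadS3  S@z [0.409 0.296]
mill  S@z [0.754 0.072]
salt  S@z [0.742 0.153]
```

Triangulated heights match the text: pusher top about 0.16, glass rim about 0.09, tray at 0. Next I turn the tool to yaw 0 and move to two wrist views on the way to the caddy.

```bash
python3 -m pendant '[{"dz":-0.035,"rz":6.1},{"dz":-0.035,"rz":6.1},{"dz":-0.035,"rz":6.1},{"dz":-0.035},{"dx":0.025,"dy":-0.03},{"dx":0.025,"dy":-0.03},{"dx":0.025,"dy":-0.03},{"dx":0.025,"dy":-0.03},{"dx":0.025,"dy":-0.03},{"dx":0.025,"dy":-0.03},{"dx":0.025,"dy":-0.03},{"dx":0.025,"dy":-0.03}]'
python3 -m pendant '[{"dx":0.025,"dy":-0.03},{"dx":0.025,"dy":-0.03},{"dx":0.02,"dy":-0.03},{},{}]'
cat > snap.py <<'E'
import sys,pickle
from h import *
n=sys.argv[1];st=manip.get_state();d=manip.get_image('wrist');pickle.dump((st,d),open(f'{n}.pkl','wb'))
crop(d['frame'],0,0,640,400,1,f'pics/{n}.png')
print(st['clock'],st['position'].round(4),(R.from_quat(np.roll(st['ee_rot'],-1)).as_matrix()).round(4)[:,0])
E
python3 snap.py w1
```

```text
0.25 [ 0.1807 -0.5456  0.2309] [9.493e-01 3.144e-01 1.000e-04]invalid input
invalid input
```

```bash
python3 -m pendant '[{"dx":0,"dy":0,"dz":-0.035,"rx":0,"ry":0,"rz":6.1,"hand":0.085}]' ; python3 -m pendant '[{"dx":0,"dy":0,"dz":-0.035,"rx":0,"ry":0,"rz":6.1}]'
```

```text
clock: 0.38
position: [0.1798, -0.5415, 0.2597]
ee_rot: [-0.008, 0.994, 0.106, -0.001]
contact_force: [0.5, 0.3, -0.6]
width: 0.0852
gripper_force: 0.0invalid input
```

```bash
python3 -m pendant '[{"dx":0,"dy":0,"dz":-0.035,"rx":0,"ry":0,"rz":6.1,"hand":0.085},{"dx":0,"dy":0,"dz":-0.035,"rx":0,"ry":0,"rz":6.1,"hand":0.085},{"dx":0,"dy":0,"dz":-0.035,"rx":0,"ry":0,"rz":0,"hand":0.085},{"dx":0.025,"dy":-0.03,"dz":0,"rx":0,"ry":0,"rz":0,"hand":0.085},{"dx":0.025,"dy":-0.03,"dz":0,"rx":0,"ry":0,"rz":0,"hand":0.085},{"dx":0.025,"dy":-0.03,"dz":0,"rx":0,"ry":0,"rz":0,"hand":0.085},{"dx":0.025,"dy":-0.03,"dz":0,"rx":0,"ry":0,"rz":0,"hand":0.085},{"dx":0.025,"dy":-0.03,"dz":0,"rx":0,"ry":0,"rz":0,"hand":0.085},{"dx":0.025,"dy":-0.03,"dz":0,"rx":0,"ry":0,"rz":0,"hand":0.085},{"dx":0.025,"dy":-0.03,"dz":0,"rx":0,"ry":0,"rz":0,"hand":0.085},{"dx":0.025,"dy":-0.03,"dz":0,"rx":0,"ry":0,"rz":0,"hand":0.085},{"dx":0.025,"dy":-0.03,"dz":0,"rx":0,"ry":0,"rz":0,"hand":0.085}]'
python3 -m pendant '[{"dx":0.025,"dy":-0.03,"dz":0,"rx":0,"ry":0,"rz":0,"hand":0.085},{"dx":0.025,"dy":-0.03,"dz":0,"rx":0,"ry":0,"rz":0,"hand":0.085},{"dx":0,"dy":0,"dz":0,"rx":0,"ry":0,"rz":0,"hand":0.085},{"dx":0,"dy":0,"dz":0,"rx":0,"ry":0,"rz":0,"hand":0.085}]'
cat > snap.py <<'E'
import sys,pickle
from h import *
n=sys.argv[1];st=manip.get_state();d=manip.get_image('wrist');pickle.dump((st,d),open(f'{n}.pkl','wb'))
crop(d['frame'],0,0,640,400,1,f'pics/{n}.png')
print(st['clock'],st['position'].round(4),(R.from_quat(np.roll(st['ee_rot'],-1)).as_matrix()).round(4)[:,0])
E
python3 snap.py w1
```

```text
clock: 1.38
position: [0.4064, -0.2741, 0.3715]
ee_rot: [0.0, 1.0, 0.0, 0.0]
contact_force: [0.2, -0.3, -0.4]
width: 0.0847
gripper_force: 0.0
clock: 1.72
position: [0.4565, -0.2141, 0.3711]
ee_rot: [0.0, 1.0, 0.002, -0.0]
contact_force: [-0.7, -0.1, -0.2]
width: 0.0851
gripper_force: 0.0
1.7167 [ 0.4565 -0.2141  0.3711] [ 1.0e+00  4.9e-03 -4.0e-04]
```

View pics/w1.png

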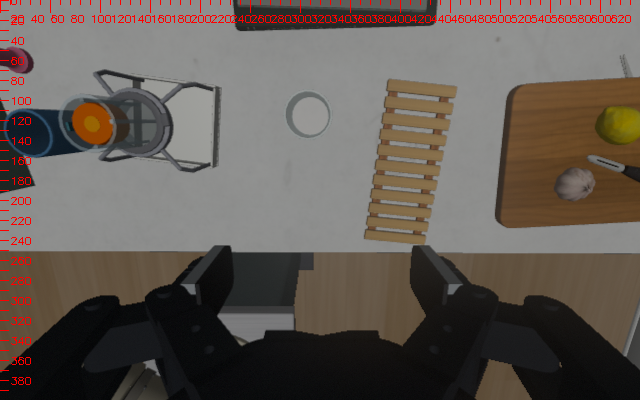

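The wrist view is clear: glass rim at about (308,115), board corners (388,79), (457,86), (426,243) and (366,237), chute rim (88,122), and tray right edge x=219 over y 86–167. Now the second viewpoint.

```bash
python3 -m pendant '[{"dx":0,"dy":-0.034,"dz":0,"rx":0,"ry":0,"rz":0,"hand":0.085},{"dx":0,"dy":-0.034,"dz":0,"rx":0,"ry":0,"rz":0,"hand":0.085},{"dx":0,"dy":-0.034,"dz":0,"rx":0,"ry":0,"rz":0,"hand":0.085},{"dx":0,"dy":-0.034,"dz":0,"rx":0,"ry":0,"rz":0,"hand":0.085},{"dx":0,"dy":-0.034,"dz":0,"rx":0,"ry":0,"rz":0,"hand":0.085},{"dx":0,"dy":-0.034,"dz":0,"rx":0,"ry":0,"rz":0,"hand":0.085},{"dx":0,"dy":-0.034,"dz":0,"rx":0,"ry":0,"rz":0,"hand":0.085},{"dx":0,"dy":-0.034,"dz":0,"rx":0,"ry":0,"rz":0,"hand":0.085},{"dx":0,"dy":-0.034,"dz":0,"rx":0,"ry":0,"rz":0,"hand":0.085},{"dx":0,"dy":-0.034,"dz":0,"rx":0,"ry":0,"rz":0,"hand":0.085},{"dx":0,"dy":0,"dz":0,"rx":0,"ry":0,"rz":0,"hand":0.085},{"dx":0,"dy":0,"dz":0,"rx":0,"ry":0,"rz":0,"hand":0.085}]'
python3 snap.py w2
```

```text
clock: 2.77
position: [0.4554, 0.1239, 0.3712]
ee_rot: [0.001, 1.0, 0.001, -0.0]
contact_force: [-0.7, -0.3, 0.8]
width: 0.085
gripper_force: 0.0
2.7667 [0.4554 0.1239 0.3712] [ 1.0e+00  1.4e-03 -1.0e-04]
```

View pics/w2.png

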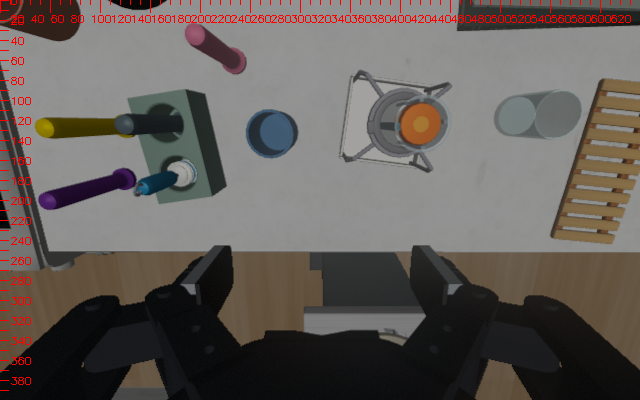

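w2 shows the chute rim at (421,124), cup rim (272,133), pusher top (125,124) with its well (164,122), brush top (141,189) with its well (183,172), and glass rim (557,115).

Run:
```python
from h import *
import pickle
s1,d1=pickle.load(open('w1.pkl','rb'));s2,d2=pickle.load(open('w2.pkl','rb'))
S=manip.get_image('scene')
r1=lambda u,v:ray(d1,u,v,s1)
r2=lambda u,v:ray(d2,u,v,s2)
rs=lambda u,v:ray(S,u,v)
def sh(n,rr,z):
    s=n
    if len(rr)>1: X,e=tri(rr);s+=f' tri {X.round(4)} err {max(e)*1e3:.1f}mm'
    print(s,*[atz(r,z)[:2].round(4) for r in rr])
sh('chute rim',[r1(88,122),r2(421,124),rs(345,196)],.205)
sh('collar',[r1(142,123),r2(403,125)],.125)
sh('glassrim',[r1(308,115),r2(557,115),rs(380,184)],.098)
sh('cuprim',[r2(272,133),rs(312,253.5)],.088)
sh('pushtop',[r2(125,124),rs(273,265.5)],.166)
sh('wellP',[r2(164,122),rs(275,284)],.074)
sh('wellB',[r2(183,172),rs(293.5,294.5)],.074)
sh('brusheye',[r2(139,190),rs(292.5,276)],.18)
for p in [(388,79),(457,86),(427,243),(366,237)]: sh('board',[r1(*p)],.018)
for p in [(189,90),(130,98),(213,195),(160,202)]: sh('cad',[r2(*p)],.074)
for p in [(346,77),(450,84),(437,171),(341,158)]: sh('tray',[r2(*p)],.028)
for p in [(219,86),(217,167)]: sh('tray w1',[r1(*p)],.028)
```

```text
chute rim tri [0.5194 0.0206 0.2056] err 2.5mm [0.5202 0.0201] [0.5185 0.0229] [0.5204 0.0178]
collar tri [0.5175 0.0174 0.1169] err 1.1mm [0.5187 0.0127] [0.5165 0.0196]
glassrim tri [ 0.5291 -0.1969  0.0907] err 2.1mm [ 0.5299 -0.1964] [ 0.5294 -0.194 ] [ 0.5234 -0.1891]
cuprim tri [0.5047 0.1932 0.0813] err 0.1mm [0.5049 0.1921] [0.5015 0.1966]
pushtop tri [0.5181 0.3449 0.1677] err 0.5mm [0.5177 0.3457] [0.5195 0.3444]
wellP tri [0.5181 0.3493 0.0698] err 1.6mm [0.5195 0.3481] [0.5146 0.3502]
wellB tri [0.4477 0.334  0.0673] err 2.0mm [0.4473 0.3296] [0.4465 0.3375]
brusheye tri [0.4447 0.3352 0.178 ] err 1.3mm [0.4442 0.3331] [0.4449 0.3367]
board [ 0.5857 -0.3178]
board [ 0.576  -0.4264]
board [ 0.3113 -0.4052]
board [ 0.3223 -0.2952]
cad [0.5626 0.3075]
cad [0.5519 0.3914]
cad [0.412  0.2881]
cad [0.4008 0.3704]
tray [0.5859 0.0856]
tray [ 0.5761 -0.074 ]
tray [ 0.4417 -0.0678]
tray [0.4629 0.0909]
tray w1 [ 0.5732 -0.0572]
tray w1 [ 0.4483 -0.0433]
```

```bash
python3 -m pendant '[{"dx":0.009,"dy":-0.0316,"dz":0,"rx":0,"ry":0,"rz":0,"hand":0.085},{"dx":0.009,"dy":-0.0316,"dz":0,"rx":0,"ry":0,"rz":0,"hand":0.085},{"dx":0.009,"dy":-0.0316,"dz":0,"rx":0,"ry":0,"rz":0,"hand":0.085},{"dx":0.009,"dy":-0.0316,"dz":0,"rx":0,"ry":0,"rz":0,"hand":0.085},{"dx":0.009,"dy":-0.0316,"dz":0,"rx":0,"ry":0,"rz":0,"hand":0.085},{"dx":0.009,"dy":-0.0316,"dz":0,"rx":0,"ry":0,"rz":0,"hand":0.085},{"dx":0.009,"dy":-0.0316,"dz":0,"rx":0,"ry":0,"rz":0,"hand":0.085},{"dx":0,"dy":0,"dz":0.03,"rx":0,"ry":0,"rz":0,"hand":0.085},{"dx":0,"dy":0,"dz":0.03,"rx":0,"ry":0,"rz":0,"hand":0.085},{"dx":0,"dy":0,"dz":0.03,"rx":0,"ry":0,"rz":0,"hand":0.085},{"dx":0,"dy":0,"dz":0,"rx":0,"ry":0,"rz":0,"hand":0.085},{"dx":0,"dy":0,"dz":0,"rx":0,"ry":0,"rz":0,"hand":0.085}]'
python3 snap.py w3
```

```text
clock: 3.87
position: [0.5187, 0.3431, 0.28]
ee_rot: [0.001, 1.0, -0.001, -0.002]
contact_force: [1.3, 0.5, 1.0]
width: 0.085
gripper_force: 0.0
3.8667 [0.5187 0.3431 0.28  ] [ 1.     -0.0025 -0.0033]
```

View pics/w3.png

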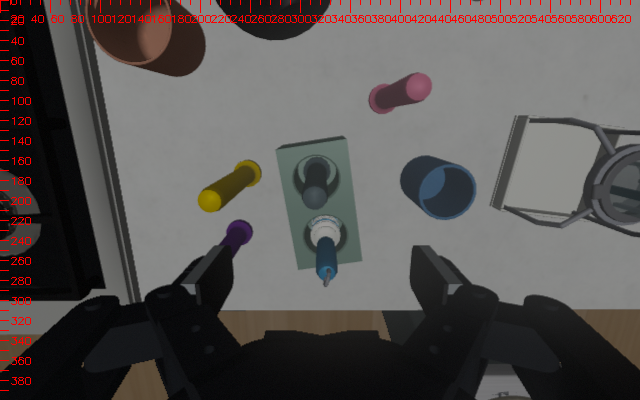

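w3: pusher top at (314,195), brush eye (326,282), purple top just left of the left finger near (236,235), yellow top (209,201). I'll check clearances before going down.

Run:
```python
from h import *
import pickle
s,d=pickle.load(open('w3.pkl','rb'));s2,d2=pickle.load(open('w2.pkl','rb'))
f=lambda n,a,b,z:print(n,tri([ray(d,*a,s),ray(d2,*b,s2)]) if b else '',atz(ray(d,*a,s),z)[:2].round(4))
f('pusher top',(314,195),(125,124),.166)
f('brush eye',(326,281),(139,190),.18)
f('yellow top',(209,201),(45,127),.16); f('yellow base',(250,172),None,.01)
f('purple base',(239,232),(124,179),.01)
f('pink top',(418,87),(195,33),.16)
f('cup',(444,190),(272,133),.088)
for p in [(276,149),(345,137),(362,260),(299,269)]: f('cad',p,None,.074)
```

```text
pusher top (array([0.51834446, 0.34921631, 0.15980217]), [np.float64(0.0008204391683161955), np.float64(0.0008204391683162605)]) [0.5207 0.3488]
brush eye (array([0.44168813, 0.33748634, 0.17475904]), [np.float64(0.0014772357144841046), np.float64(0.0014772357144842271)]) [0.4432 0.3382]
yellow top (array([0.51349753, 0.44602052, 0.15659393]), [np.float64(0.0006546263894863235), np.float64(0.0006546263894864311)]) [0.5138 0.4451]
yellow base  [0.5149 0.4418]
purple base (array([0.423507  , 0.46525609, 0.00577049]), [np.float64(0.00011818733336750767), np.float64(0.00011818733336758707)]) [0.4253 0.464 ]
pink top (array([0.61243389, 0.26030177, 0.15574246]), [np.float64(0.0007029758317289869), np.float64(0.0007029758317289461)]) [0.6113 0.2618]
cup (array([0.50388019, 0.19438858, 0.07459813]), [np.float64(0.0005019041942524628), np.float64(0.000501904194252549)]) [0.5066 0.2002]
cad  [0.5527 0.3945]
cad  [0.5661 0.3147]
cad  [0.4112 0.29  ]
cad  [0.3987 0.3713]
```

```bash
python3 -m pendant '[{"dx":0,"dy":-0.005,"dz":0,"rx":0,"ry":0,"rz":0,"hand":0.06},{"dx":0,"dy":0,"dz":0.027,"rx":0,"ry":0,"rz":0,"hand":0.06},{"dx":0,"dy":0,"dz":0.027,"rx":0,"ry":0,"rz":0,"hand":0.06},{"dx":0,"dy":0,"dz":0.027,"rx":0,"ry":0,"rz":0,"hand":0.06},{"dx":0,"dy":0,"dz":0.027,"rx":0,"ry":0,"rz":0,"hand":0.06},{"dx":0,"dy":0,"dz":0.027,"rx":0,"ry":0,"rz":0,"hand":0.06},{"dx":0,"dy":0,"dz":0.026,"rx":0,"ry":0,"rz":0,"hand":0.06},{"dx":0,"dy":0,"dz":0,"rx":0,"ry":0,"rz":0,"hand":0.06}]'
python3 -m pendant '[{"dx":0,"dy":0,"dz":0,"rx":0,"ry":0,"rz":0,"hand":0.01},{"dx":0,"dy":0,"dz":0,"rx":0,"ry":0,"rz":0,"hand":0.01},{"dx":0,"dy":0,"dz":0,"rx":0,"ry":0,"rz":0,"hand":0.01},{"dx":0,"dy":0,"dz":0,"rx":0,"ry":0,"rz":0,"hand":0.01},{"dx":0,"dy":0,"dz":0,"rx":0,"ry":0,"rz":0,"hand":0.01},{"dx":0,"dy":0,"dz":0,"rx":0,"ry":0,"rz":0,"hand":0.01},{"dx":0,"dy":0,"dz":0,"rx":0,"ry":0,"rz":0,"hand":0.01},{"dx":0,"dy":0,"dz":0,"rx":0,"ry":0,"rz":0,"hand":0.01}]' 80
```

```text
clock: 4.58
position: [0.517, 0.3495, 0.1174]
ee_rot: [0.001, 1.0, -0.0, -0.003]
contact_force: [-0.7, -0.7, -0.7]
width: 0.0597
gripper_force: 0.0
clock: 5.25
position: [0.5203, 0.3509, 0.1234]
ee_rot: [-0.001, 1.0, 0.0, 0.003]
contact_force: [0.3, -1.9, 7.0]
width: 0.0233
gripper_force: 77.9
```

Gripped at 23 mm width. I'll lift it clear of the chute rim and go over.

```bash
python3 -m pendant '[{"dx":0,"dy":0,"dz":-0.02,"rx":0,"ry":0,"rz":0,"hand":0.01},{"dx":0,"dy":0,"dz":-0.034,"rx":0,"ry":0,"rz":0,"hand":0.01},{"dx":0,"dy":0,"dz":-0.034,"rx":0,"ry":0,"rz":0,"hand":0.01},{"dx":0,"dy":0,"dz":-0.034,"rx":0,"ry":0,"rz":0,"hand":0.01},{"dx":0,"dy":0,"dz":-0.034,"rx":0,"ry":0,"rz":0,"hand":0.01},{"dx":0,"dy":0,"dz":-0.034,"rx":0,"ry":0,"rz":0,"hand":0.01},{"dx":0,"dy":0,"dz":-0.034,"rx":0,"ry":0,"rz":0,"hand":0.01},{"dx":0,"dy":0,"dz":-0.034,"rx":0,"ry":0,"rz":0,"hand":0.01},{"dx":0,"dy":0.02,"dz":0,"rx":0,"ry":0,"rz":0,"hand":0.01},{"dx":0,"dy":0.03,"dz":0,"rx":0,"ry":0,"rz":0,"hand":0.01},{"dx":0,"dy":0.03,"dz":0,"rx":0,"ry":0,"rz":0,"hand":0.01},{"dx":0,"dy":0.03,"dz":0,"rx":0,"ry":0,"rz":0,"hand":0.01}]'
python3 -m pendant '[{"dx":0,"dy":0.03,"dz":0,"rx":0,"ry":0,"rz":0,"hand":0.01},{"dx":0,"dy":0.03,"dz":0,"rx":0,"ry":0,"rz":0,"hand":0.01},{"dx":0,"dy":0.03,"dz":0,"rx":0,"ry":0,"rz":0,"hand":0.01},{"dx":0,"dy":0.03,"dz":0,"rx":0,"ry":0,"rz":0,"hand":0.01},{"dx":0,"dy":0.02,"dz":0,"rx":0,"ry":0,"rz":0,"hand":0.01},{"dx":0,"dy":0,"dz":0,"rx":0,"ry":0,"rz":0,"hand":0.01},{"dx":0,"dy":0,"dz":0,"rx":0,"ry":0,"rz":0,"hand":0.01},{"dx":0,"dy":0,"dz":0,"rx":0,"ry":0,"rz":0,"hand":0.01}]'
python3 snap.py w4
python3 - <<'E'
from h import *
import pickle
for n in 'w1','w2','w4':
    s,d=pickle.load(open(n+'.pkl','rb'))
    hsv=cv2.cvtColor(d['frame'],cv2.COLOR_RGB2HSV);m=cv2.inRange(hsv,(3,170,110),(18,255,255))
    k,l,st,c=cv2.connectedComponentsWithStats(m)
    for i in range(1,k):
        if st[i,4]>80: print(n,c[i].round(1),st[i])
E
```

```text
clock: 6.25
position: [0.5181, 0.2397, 0.3795]
ee_rot: [-0.0, 1.0, 0.001, 0.001]
contact_force: [-0.3, 0.3, -1.0]
width: 0.0233
gripper_force: 78.7
clock: 6.92
position: [0.5184, 0.1011, 0.3789]
ee_rot: [-0.001, 1.0, 0.0, 0.001]
contact_force: [-0.1, -0.3, -0.9]
width: 0.0235
gripper_force: 78.6
6.9167 [0.5184 0.1011 0.3789] [1.0e+00 5.0e-04 1.1e-03]
w1 [ 92.  123.1] [  72  103   41   41 1082]
w2 [420.  123.4] [ 401  103   40   41 1253]
w4 [392.7 182.1] [ 375  165   37   36 1028]
```

View pics/w4.png

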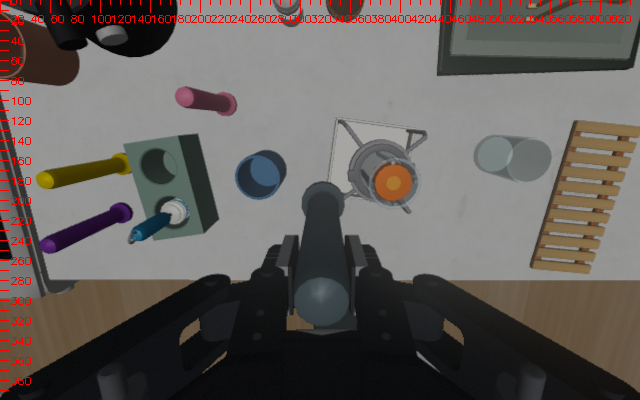

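w4 shows the pusher hanging straight with its foot at (322,200), the stub in the chute at (393,182), and no second stub visible. I'll compare the predicted foot outline and triangulate the stub axis.

Run:
```python
from h import *
import pickle
rs=[];
for n,c in ('w1',(92,123.1)),('w2',(420,123.4)),('w4',(392.7,182.1)):
    s,d=pickle.load(open(n+'.pkl','rb')); r=ray(d,*c,s);rs.append(r);print(n,[atz(r,z)[:2].round(4) for z in (.19,.2)])
print(tri(rs),tri(rs[1:]))
d=pickle.load(open('w4.pkl','rb'))[1]
eye=dict(ee_rot=np.array([1,0,0,0.]),position=np.zeros(3))
a=np.linspace(0,2*np.pi,60)
for z in (.097,.111):
    p=proj(d,np.c_[.019*np.cos(a),.019*np.sin(a),0*a+z],eye);print(z,p.min(0),p.max(0),p.mean(0))
g=cv2.cvtColor(d['frame'],cv2.COLOR_RGB2GRAY)
print(g[200,290:355]); print(g[170:215,322])
```

```text
w1 [array([0.519 , 0.0275]), array([0.5191, 0.0201])]
w2 [array([0.519 , 0.0191]), array([0.5191, 0.0223])]
w4 [array([0.5175, 0.0197]), array([0.5195, 0.0221])]
(array([0.51908255, 0.02163305, 0.19788915]), [np.float64(2.8997158670489142e-05), np.float64(4.1262744889471765e-05), np.float64(2.7341614494807785e-05)]) (array([0.51904119, 0.02155941, 0.19763267]), [np.float64(1.7298509430319898e-05), np.float64(1.729850943036417e-05)])
0.097 [297.98700752 180.24550736] [343.34636627 223.99995872] [320.66574719 201.98626368]
0.111 [299.18839735 177.11986745] [342.21194424 218.77695525] [320.69933426 197.80803983]
[148 148 147 147 147 147 147 147 147 147 147 132  68  67  66  64  64  63
  57  52  49  48  49  49  49  49  49  50  50  51  50  50  50  50  51  50
  51  50  50  51  51  50  50  51  51  50  53  58  63  65  67  68  69  82
 116 141 147 147 147 146 145 145 146 147 146]
[146 146 147 147 147 146 147 147 147 147 134  81  55  70  73  72  71  69
  69  68  64  60  54  52  50  52  52  52  50  50  50  50  49  50  49  49
  49  49  49  49  49  49  50  49  49]
```

```bash
python3 -m pendant '[{"dx":0.001,"dy":0.0195,"dz":0,"rx":0,"ry":0,"rz":0,"hand":0.01},{"dx":0.001,"dy":0.0195,"dz":0,"rx":0,"ry":0,"rz":0,"hand":0.01},{"dx":0.001,"dy":0.0195,"dz":0,"rx":0,"ry":0,"rz":0,"hand":0.01},{"dx":0.001,"dy":0.0195,"dz":0,"rx":0,"ry":0,"rz":0,"hand":0.01},{"dx":0,"dy":0,"dz":0.015,"rx":0,"ry":0,"rz":0,"hand":0.01},{"dx":0,"dy":0,"dz":0.015,"rx":0,"ry":0,"rz":0,"hand":0.01},{"dx":0,"dy":0,"dz":0.015,"rx":0,"ry":0,"rz":0,"hand":0.01},{"dx":0,"dy":0,"dz":0,"rx":0,"ry":0,"rz":0,"hand":0.01},{"dx":0,"dy":0,"dz":0,"rx":0,"ry":0,"rz":0,"hand":0.01}]'
python3 snap.py w5
python3 - <<'E'
from h import *
import pickle
s,d=pickle.load(open('w5.pkl','rb'))
crop(d['frame'],240,130,160,120,5,'pics/w5c.png')
D=manip.get_image('side');cv2.imwrite('pics/side5.png',D['frame'][:,:,::-1])
E
```

```text
clock: 7.72
position: [0.5223, 0.0235, 0.3329]
ee_rot: [-0.0, 1.0, 0.001, -0.001]
contact_force: [-0.1, 0.2, -1.2]
width: 0.0232
gripper_force: 78.8
7.7167 [0.5223 0.0235 0.3329] [ 1.      0.002  -0.0015]
```

View pics/w5c.png

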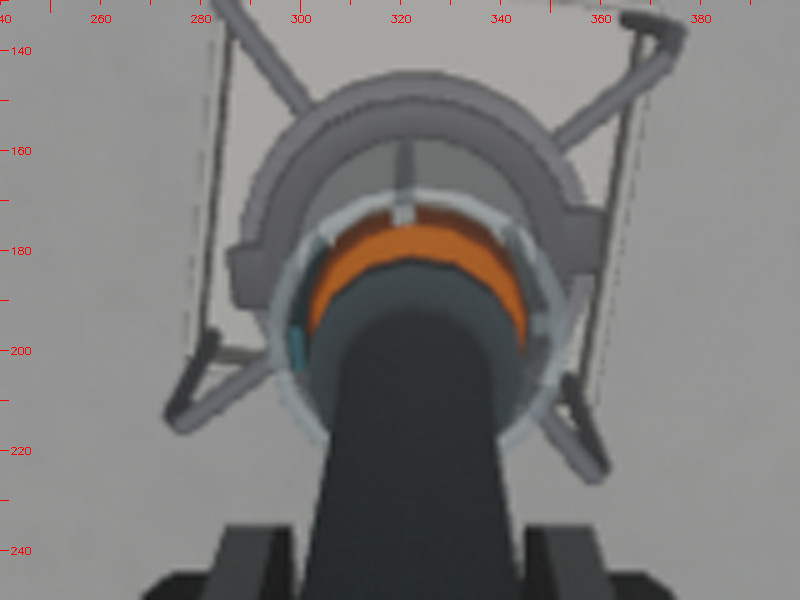

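w5c: chute rim spans x 294–355.6 with its top at row 167.4. The foot's front edge is at row 181.6, roughly centred in the rim. The strip (teal) is at the left and ribs at the top and right.

Run:
```python
from h import *
import pickle
s,d=pickle.load(open('w5.pkl','rb'))
a=np.linspace(0,2*np.pi,90);T=s['position']
def ext(c,r,z):
    p=proj(d,np.c_[c[0]+r*np.cos(a),c[1]+r*np.sin(a),0*a+z],s);return p[:,0].min().round(1),p[:,0].max().round(1),p[:,1].min().round(1),p[:,1].max().round(1)
print('rim pred',ext((.519,.0216),.029,.205))
print('foot pred', ext((T[0],T[1]),.019,T[2]-.111),ext((T[0],T[1]),.019,T[2]-.097), ext((T[0]-.0033,T[1]-.0015),.019,T[2]-.111),ext((T[0]-.0033,T[1]-.0015),.019,T[2]-.097))
g=cv2.cvtColor(d['frame'],cv2.COLOR_RGB2GRAY)
for r in (190,196,202,208): print(r,g[r,290:362])
```

```text
rim pred (np.float64(292.0), np.float64(353.7), np.float64(166.3), np.float64(226.1))
foot pred (np.float64(299.2), np.float64(342.3), np.float64(176.9), np.float64(218.6)) (np.float64(298.0), np.float64(343.4), np.float64(180.1), np.float64(223.8)) (np.float64(301.0), np.float64(343.9), np.float64(180.7), np.float64(222.1)) (np.float64(299.9), np.float64(345.1), np.float64(184.0), np.float64(227.5))
190 [ 84  85  82  88 110 120 120 108  72  57  50  51  68  95 102  86  63  69
  69  69  68  68  68  66  66  65  66  66  66  65  64  64  62  63  64  64
  67  66  66  67  68  69  68  69  69  70  70  72  71  66  79 105 105  94
  70  66  72  72  73  93 117 119 115 108 115 114 119 121  79  97 140 153]
196 [163 154 122 112 126 125 108  78  81  84  63  51  62  65  68  66  66  65
  64  63  59  55  52  49  48  49  49  49  49  48  50  49  49  50  50  50
  50  50  50  49  50  50  50  52  57  61  65  67  67  67  69  68  71  82
  86  66  85 104 101 102 120 128 127 121 130 162 147  79  97 140 152 134]
202 [ 87  95 100 110 123 122 120 106  71  79  74  63  67  66  65  64  61  58
  50  47  47  48  47  48  48  47  48  47  48  49  48  49  48  48  49  48
  49  48  49  49  48  48  48  48  49  49  48  51  59  63  65  67  67  69
  71  72  77  82  85 108 139 145 142 145 161 146  78  97 140 151 133 148]
208 [138 143 147 147 146 143 138 143 141 120  96  87  65  65  63  61  59  52
  45  45  46  45  47  46  47  47  47  46  47  47  48  48  48  48  48  48
  49  48  48  48  48  49  48  48  47  47  47  47  53  63  63  65  66  70
  77  81  81  98 120 119 115 105  76  60  61  63  91 139 151 133 149 149]
```

```bash
python3 -m pendant '[{"dx":0,"dy":0.001,"dz":0.004,"rx":0,"ry":0,"rz":0,"hand":0.01},{"dx":0,"dy":0,"dz":0.005,"rx":0,"ry":0,"rz":0,"hand":0.01},{"dx":0,"dy":0,"dz":0.004,"rx":0,"ry":0,"rz":0,"hand":0.01},{"dx":0,"dy":0,"dz":0.004,"rx":0,"ry":0,"rz":0,"hand":0.01},{"dx":0,"dy":0,"dz":0.003,"rx":0,"ry":0,"rz":0,"hand":0.01},{"dx":0,"dy":0,"dz":0.003,"rx":0,"ry":0,"rz":0,"hand":0.01}]'; python3 -m pendant '[{"dx":0,"dy":0,"dz":0.003,"rx":0,"ry":0,"rz":0,"hand":0.01},{"dx":0,"dy":0,"dz":0.003,"rx":0,"ry":0,"rz":0,"hand":0.01}]';  python3 -m pendant '[{"dx":0,"dy":0,"dz":0.003,"rx":0,"ry":0,"rz":0,"hand":0.01},{"dx":0,"dy":0,"dz":0.003,"rx":0,"ry":0,"rz":0,"hand":0.01}]'
```

```text
clock: 8.32
position: [0.5229, 0.0215, 0.311]
ee_rot: [-0.0, 1.0, 0.0, 0.001]
contact_force: [-0.2, 1.0, 4.3]
width: 0.0234
gripper_force: 79.2
clock: 8.48
position: [0.523, 0.0216, 0.3052]
ee_rot: [-0.0, 1.0, 0.0, 0.001]
contact_force: [-0.8, -0.0, 4.5]
width: 0.0234
gripper_force: 79.3
clock: 8.65
position: [0.5231, 0.0216, 0.2992]
ee_rot: [-0.0, 1.0, 0.0, 0.001]
contact_force: [-0.6, 0.3, 4.5]
width: 0.0233
gripper_force: 79.3
```

```bash
python3 -m pendant '[{"dx":0,"dy":0,"dz":0.008,"rx":0,"ry":0,"rz":0,"hand":0.01},{"dx":0,"dy":0,"dz":0.008,"rx":0,"ry":0,"rz":0,"hand":0.01},{"dx":0,"dy":0,"dz":0.008,"rx":0,"ry":0,"rz":0,"hand":0.01},{"dx":0,"dy":0,"dz":0.008,"rx":0,"ry":0,"rz":0,"hand":0.01},{"dx":0,"dy":0,"dz":0.008,"rx":0,"ry":0,"rz":0,"hand":0.01}]'; python3 -m pendant '[{"dx":0,"dy":0,"dz":0.008,"rx":0,"ry":0,"rz":0,"hand":0.01},{"dx":0,"dy":0,"dz":0.008,"rx":0,"ry":0,"rz":0,"hand":0.01},{"dx":0,"dy":0,"dz":0.008,"rx":0,"ry":0,"rz":0,"hand":0.01}]';python3 -m pendant '[{"dx":0,"dy":0,"dz":0.008,"rx":0,"ry":0,"rz":0,"hand":0.01},{"dx":0,"dy":0,"dz":0.008,"rx":0,"ry":0,"rz":0,"hand":0.01},{"dx":0,"dy":0,"dz":0.006,"rx":0,"ry":0,"rz":0,"hand":0.01},{"dx":0,"dy":0,"dz":0,"rx":0,"ry":0,"rz":0,"hand":0.01},{"dx":0,"dy":0,"dz":0,"rx":0,"ry":0,"rz":0,"hand":0.01},{"dx":0,"dy":0,"dz":0,"rx":0,"ry":0,"rz":0,"hand":0.01}]'
python3 - <<'E'
from h import *
D=manip.get_image('side');cv2.imwrite('pics/side6.png',D['frame'][:,:,::-1])
hsv=cv2.cvtColor(D['frame'],cv2.COLOR_RGB2HSV);m=cv2.inRange(hsv,(3,140,70),(18,255,255));m[:,:270]=0;m[:,410:]=0
k,l,st,c=cv2.connectedComponentsWithStats(m)
for i in range(1,k):
    if st[i,4]>10: print(c[i].round(1),st[i])
crop(D['frame'],270,150,120,90,6,'pics/s6.png')
E
```

```text
clock: 9.07
position: [0.5232, 0.0215, 0.259]
ee_rot: [-0.0, 1.0, 0.0, 0.001]
contact_force: [-0.9, 0.2, 4.6]
width: 0.0236
gripper_force: 79.4
clock: 9.32
position: [0.5232, 0.0215, 0.235]
ee_rot: [-0.0, 1.0, 0.0, 0.001]
contact_force: [-0.0, 0.1, 4.8]
width: 0.0234
gripper_force: 79.5
clock: 9.82
position: [0.5227, 0.0214, 0.2122]
ee_rot: [0.0, 1.0, 0.0, -0.0]
contact_force: [-0.2, 0.6, -0.9]
width: 0.0232
gripper_force: 79.2
[404.  131.8] [401 131   7   3  11]
[364.6 151.3] [355 150  23   3  41]
[385.1 166.7] [373 153  31  24 227]
[405.6 156.9] [400 152  10  13  66]
[335.1 227.4] [329 221  14  14 152]
```

View pics/s6.png

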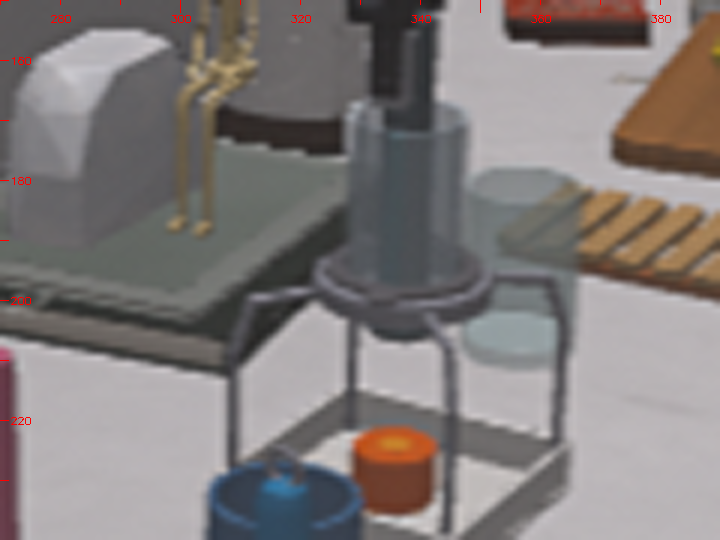

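The one stub lies in the tray at (335,227), and the foot is through the bottom. Now I return the pusher to its well.

```bash
python3 -m pendant '[{"dx":0,"dy":0,"dz":-0.02,"rx":0,"ry":0,"rz":0,"hand":0.01},{"dx":0,"dy":0,"dz":-0.025,"rx":0,"ry":0,"rz":0,"hand":0.01},{"dx":0,"dy":0,"dz":-0.025,"rx":0,"ry":0,"rz":0,"hand":0.01},{"dx":0,"dy":0,"dz":-0.025,"rx":0,"ry":0,"rz":0,"hand":0.01},{"dx":0,"dy":0,"dz":-0.025,"rx":0,"ry":0,"rz":0,"hand":0.01},{"dx":0,"dy":0,"dz":-0.025,"rx":0,"ry":0,"rz":0,"hand":0.01},{"dx":0,"dy":0,"dz":-0.025,"rx":0,"ry":0,"rz":0,"hand":0.01},{"dx":0,"dy":0,"dz":0,"rx":0,"ry":0,"rz":0,"hand":0.01}]'
python3 -m pendant '[{"dx":-0.0005,"dy":-0.02,"dz":0,"rx":0,"ry":0,"rz":0,"hand":0.01},{"dx":-0.0005,"dy":-0.031,"dz":0,"rx":0,"ry":0,"rz":0,"hand":0.01},{"dx":-0.0005,"dy":-0.031,"dz":0,"rx":0,"ry":0,"rz":0,"hand":0.01},{"dx":-0.0005,"dy":-0.031,"dz":0,"rx":0,"ry":0,"rz":0,"hand":0.01},{"dx":-0.0005,"dy":-0.031,"dz":0,"rx":0,"ry":0,"rz":0,"hand":0.01},{"dx":-0.0005,"dy":-0.031,"dz":0,"rx":0,"ry":0,"rz":0,"hand":0.01},{"dx":0,"dy":-0.031,"dz":0,"rx":0,"ry":0,"rz":0,"hand":0.01},{"dx":0,"dy":-0.031,"dz":0,"rx":0,"ry":0,"rz":0,"hand":0.01},{"dx":0,"dy":-0.031,"dz":0,"rx":0,"ry":0,"rz":0,"hand":0.01},{"dx":0,"dy":-0.031,"dz":0,"rx":0,"ry":0,"rz":0,"hand":0.01},{"dx":0,"dy":-0.03,"dz":0,"rx":0,"ry":0,"rz":0,"hand":0.01},{"dx":0,"dy":0,"dz":0,"rx":0,"ry":0,"rz":0,"hand":0.01}]'
python3 -m pendant '[{"dx":0,"dy":0,"dz":0,"rx":0,"ry":0,"rz":0,"hand":0.01},{"dx":0,"dy":0,"dz":0,"rx":0,"ry":0,"rz":0,"hand":0.01}]'; python3 snap.py w7
```

```text
clock: 10.53
position: [0.5247, 0.0213, 0.3882]
ee_rot: [0.001, 1.0, 0.0, 0.006]
contact_force: [0.6, -0.5, 0.6]
width: 0.0234
gripper_force: 79.1
clock: 11.53
position: [0.5187, 0.3561, 0.3803]
ee_rot: [-0.002, 1.0, 0.003, -0.001]
contact_force: [0.5, -0.2, -2.0]
width: 0.0233
gripper_force: 78.9
clock: 11.7
position: [0.5192, 0.3501, 0.3815]
ee_rot: [0.001, 1.0, 0.0, -0.0]
contact_force: [-0.6, -0.1, -1.6]
width: 0.0234
gripper_force: 78.9
11.7 [0.5192 0.3501 0.3815] [ 1.e+00  7.e-04 -9.e-04]
```

Exactly above the spot it was taken from. I'll lower it, finishing slowly.

```bash
python3 -m pendant '[{"dx":0,"dy":0,"dz":0.03,"rx":0,"ry":0,"rz":0,"hand":0.01},{"dx":0,"dy":0,"dz":0.03,"rx":0,"ry":0,"rz":0,"hand":0.01},{"dx":0,"dy":0,"dz":0.03,"rx":0,"ry":0,"rz":0,"hand":0.01},{"dx":0,"dy":0,"dz":0.03,"rx":0,"ry":0,"rz":0,"hand":0.01},{"dx":0,"dy":0,"dz":0.03,"rx":0,"ry":0,"rz":0,"hand":0.01},{"dx":0,"dy":0,"dz":0.03,"rx":0,"ry":0,"rz":0,"hand":0.01},{"dx":0,"dy":0,"dz":0.03,"rx":0,"ry":0,"rz":0,"hand":0.01},{"dx":0,"dy":0,"dz":0.025,"rx":0,"ry":0,"rz":0,"hand":0.01},{"dx":0,"dy":0,"dz":0.015,"rx":0,"ry":0,"rz":0,"hand":0.01},{"dx":0,"dy":0,"dz":0,"rx":0,"ry":0,"rz":0,"hand":0.01},{"dx":0,"dy":0,"dz":0,"rx":0,"ry":0,"rz":0,"hand":0.01}]'
python3 -m pendant '[{"dx":0,"dy":0,"dz":0.004,"rx":0,"ry":0,"rz":0,"hand":0.01},{"dx":0,"dy":0,"dz":0.003,"rx":0,"ry":0,"rz":0,"hand":0.01},{"dx":0,"dy":0,"dz":0,"rx":0,"ry":0,"rz":0,"hand":0.01}]'
```

```text
clock: 12.67
position: [0.5194, 0.3492, 0.1321]
ee_rot: [0.0, 1.0, -0.001, -0.001]
contact_force: [0.4, 0.9, -0.4]
width: 0.0238
gripper_force: 79.0
clock: 12.92
position: [0.5199, 0.3504, 0.1261]
ee_rot: [-0.0, 1.0, 0.0, 0.001]
contact_force: [0.5, -0.6, -1.9]
width: 0.0232
gripper_force: 79.0
```

```bash
python3 -m pendant '[{"dx":0,"dy":0,"dz":0.003,"rx":0,"ry":0,"rz":0,"hand":0.01},{"dx":0,"dy":0,"dz":0.003,"rx":0,"ry":0,"rz":0,"hand":0.01},{"dx":0,"dy":0,"dz":0,"rx":0,"ry":0,"rz":0,"hand":0.01}]'
python3 -m pendant '[{"dx":0,"dy":0,"dz":0,"rx":0,"ry":0,"rz":0,"hand":0.06},{"dx":0,"dy":0,"dz":0,"rx":0,"ry":0,"rz":0,"hand":0.06},{"dx":0,"dy":0,"dz":0,"rx":0,"ry":0,"rz":0,"hand":0.06},{"dx":0,"dy":0,"dz":0,"rx":0,"ry":0,"rz":0,"hand":0.06},{"dx":0,"dy":0,"dz":0,"rx":0,"ry":0,"rz":0,"hand":0.06},{"dx":0,"dy":0,"dz":-0.03,"rx":0,"ry":0,"rz":0,"hand":0.06},{"dx":0,"dy":0,"dz":-0.03,"rx":0,"ry":0,"rz":0,"hand":0.06},{"dx":0,"dy":0,"dz":-0.03,"rx":0,"ry":0,"rz":0,"hand":0.06},{"dx":0,"dy":0,"dz":-0.03,"rx":0,"ry":0,"rz":0,"hand":0.06},{"dx":0,"dy":0,"dz":0,"rx":0,"ry":0,"rz":0,"hand":0.06},{"dx":0,"dy":0,"dz":0,"rx":0,"ry":0,"rz":0,"hand":0.06}]'; python3 snap.py w8
```

```text
clock: 13.17
position: [0.5206, 0.3509, 0.1234]
ee_rot: [-0.001, 1.0, 0.0, 0.002]
contact_force: [-3.1, -1.9, 14.3]
width: 0.0235
gripper_force: 81.0
clock: 14.08
position: [0.5204, 0.351, 0.2412]
ee_rot: [-0.001, 1.0, 0.0, 0.002]
contact_force: [-0.1, -0.3, -0.1]
width: 0.0599
gripper_force: 0.0
14.0833 [0.5204 0.351  0.2412] [1.0e+00 5.0e-04 3.9e-03]
```

View pics/w8.png

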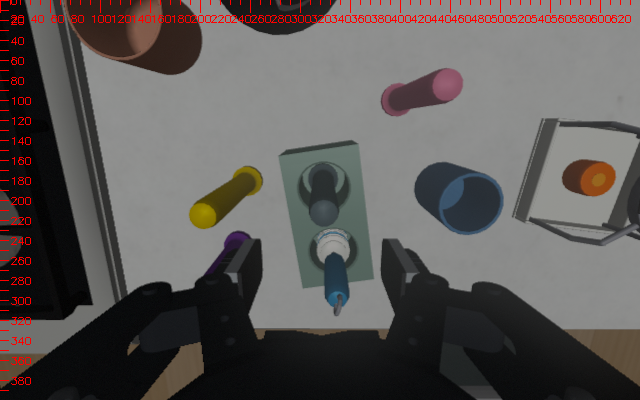

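The pusher stands in its well at (322,210), and the brush handle is at (336,275) with its eye at (338,310). I'll work out the handle's position.

Run:
```python
from h import *
import pickle
W={n:pickle.load(open(n+'.pkl','rb')) for n in ('w2','w3','w8','w4')}
f=lambda n,u,v:ray(W[n][1],u,v,W[n][0])
for n,u,v in (('w8',338,312),('w3',326,284),('w2',137,190),('w4',132,241)): print(n,atz(f(n,u,v),.182))
print('eye',tri([f('w8',338,312),f('w3',326,284),f('w2',137,190),f('w4',132,241)]))
print('headtop',[atz(f(n,u,v),.078) for n,u,v in (('w8',333,244),('w3',324,230),('w4',175,210))])
print('purple/cup',atz(f('w8',470,203),.088))
```

```text
w8 [0.44239953 0.33752152 0.182     ]
w3 [0.44133407 0.33823792 0.182     ]
w2 [0.44467339 0.33418302 0.182     ]
w4 [0.44192897 0.33348711 0.182     ]
eye (array([0.44104916, 0.33710314, 0.17865077]), [np.float64(0.000869558874958684), np.float64(0.0018320361281413309), np.float64(0.0027955757058404644), np.float64(0.0013158934183741047)])
headtop [array([0.45518946, 0.33782012, 0.078     ]), array([0.45393048, 0.33889273, 0.078     ]), array([0.45035347, 0.32910818, 0.078     ])]
purple/cup [0.50519527 0.19732161 0.088     ]
```

```bash
python3 -m pendant '[{"dx":-0.0255,"dy":0.0047,"dz":0,"rx":0,"ry":0,"rz":0,"hand":0.06},{"dx":-0.0255,"dy":0.0047,"dz":0,"rx":0,"ry":0,"rz":0,"hand":0.06},{"dx":-0.0255,"dy":0.0046,"dz":0,"rx":0,"ry":0,"rz":0,"hand":0.06},{"dx":0,"dy":0,"dz":0,"rx":0,"ry":0,"rz":0,"hand":0.06},{"dx":0,"dy":0,"dz":0.03,"rx":0,"ry":0,"rz":0,"hand":0.06},{"dx":0,"dy":0,"dz":0.03,"rx":0,"ry":0,"rz":0,"hand":0.06},{"dx":0,"dy":0,"dz":0.03,"rx":0,"ry":0,"rz":0,"hand":0.06},{"dx":0,"dy":0,"dz":0.028,"rx":0,"ry":0,"rz":0,"hand":0.06},{"dx":0,"dy":0,"dz":0,"rx":0,"ry":0,"rz":0,"hand":0.06}]'
python3 -m pendant '[{"dx":0,"dy":0,"dz":0,"rx":0,"ry":0,"rz":0,"hand":0.005},{"dx":0,"dy":0,"dz":0,"rx":0,"ry":0,"rz":0,"hand":0.005},{"dx":0,"dy":0,"dz":0,"rx":0,"ry":0,"rz":0,"hand":0.005},{"dx":0,"dy":0,"dz":0,"rx":0,"ry":0,"rz":0,"hand":0.005},{"dx":0,"dy":0,"dz":0,"rx":0,"ry":0,"rz":0,"hand":0.005},{"dx":0,"dy":0,"dz":0,"rx":0,"ry":0,"rz":0,"hand":0.005},{"dx":0,"dy":0,"dz":0,"rx":0,"ry":0,"rz":0,"hand":0.005},{"dx":0,"dy":0,"dz":0,"rx":0,"ry":0,"rz":0,"hand":0.005}]' 80
```

```text
clock: 14.88
position: [0.4384, 0.3336, 0.1144]
ee_rot: [0.004, 1.0, 0.0, -0.006]
contact_force: [-1.3, -1.3, -1.6]
width: 0.0606
gripper_force: 0.0
clock: 15.55
position: [0.4442, 0.3372, 0.1231]
ee_rot: [-0.001, 1.0, 0.0, 0.002]
contact_force: [0.4, 1.3, 5.3]
width: 0.0201
gripper_force: 78.1
```

```bash
python3 -m pendant '[{"dx":0,"dy":0,"dz":-0.022,"rx":0,"ry":0,"rz":0,"hand":0.005},{"dx":0,"dy":0,"dz":-0.033,"rx":0,"ry":0,"rz":0,"hand":0.005},{"dx":0,"dy":0,"dz":-0.033,"rx":0,"ry":0,"rz":0,"hand":0.005},{"dx":0,"dy":0,"dz":-0.033,"rx":0,"ry":0,"rz":0,"hand":0.005},{"dx":0,"dy":0,"dz":-0.033,"rx":0,"ry":0,"rz":0,"hand":0.005},{"dx":0,"dy":0,"dz":-0.033,"rx":0,"ry":0,"rz":0,"hand":0.005},{"dx":0,"dy":0,"dz":-0.033,"rx":0,"ry":0,"rz":0,"hand":0.005},{"dx":0,"dy":0,"dz":-0.033,"rx":0,"ry":0,"rz":0,"hand":0.005},{"dx":0.005,"dy":0.03,"dz":0,"rx":0,"ry":0,"rz":0,"hand":0.005},{"dx":0.005,"dy":0.035,"dz":0,"rx":0,"ry":0,"rz":0,"hand":0.005},{"dx":0.005,"dy":0.035,"dz":0,"rx":0,"ry":0,"rz":0,"hand":0.005},{"dx":0.005,"dy":0.035,"dz":0,"rx":0,"ry":0,"rz":0,"hand":0.005}]'
python3 -m pendant '[{"dx":0.006,"dy":0.035,"dz":0,"rx":0,"ry":0,"rz":0,"hand":0.005},{"dx":0.006,"dy":0.035,"dz":0,"rx":0,"ry":0,"rz":0,"hand":0.005},{"dx":0.006,"dy":0.035,"dz":0,"rx":0,"ry":0,"rz":0,"hand":0.005},{"dx":0.006,"dy":0.035,"dz":0,"rx":0,"ry":0,"rz":0,"hand":0.005},{"dx":0.006,"dy":0.035,"dz":0,"rx":0,"ry":0,"rz":0,"hand":0.005},{"dx":0.006,"dy":0.035,"dz":0,"rx":0,"ry":0,"rz":0,"hand":0.005},{"dx":0.006,"dy":0.035,"dz":0,"rx":0,"ry":0,"rz":0,"hand":0.005},{"dx":0.006,"dy":0.035,"dz":0,"rx":0,"ry":0,"rz":0,"hand":0.005},{"dx":0.006,"dy":0.035,"dz":0,"rx":0,"ry":0,"rz":0,"hand":0.005},{"dx":0,"dy":0,"dz":0,"rx":0,"ry":0,"rz":0,"hand":0.005},{"dx":0,"dy":0,"dz":0,"rx":0,"ry":0,"rz":0,"hand":0.005},{"dx":0,"dy":0,"dz":0,"rx":0,"ry":0,"rz":0,"hand":0.005}]'; python3 snap.py w9
```

```text
clock: 16.55
position: [0.4625, 0.2001, 0.3744]
ee_rot: [0.0, 1.0, 0.001, 0.0]
contact_force: [0.4, 0.2, -0.7]
width: 0.0204
gripper_force: 78.2
clock: 17.55
position: [0.5166, -0.1131, 0.3741]
ee_rot: [-0.001, 1.0, -0.0, -0.0]
contact_force: [0.5, -0.3, -0.9]
width: 0.0203
gripper_force: 78.4
17.55 [ 0.5166 -0.1131  0.3741] [ 1.e+00 -1.e-04 -9.e-04]
```

View pics/w9.png

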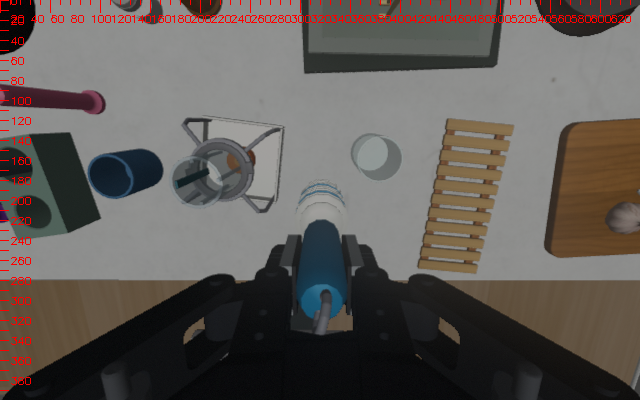

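w9: brush held straight, head end at about (322,180). Glass rim is at (380,158) and its floor at (370,152). The chute is empty and the stub is in the tray.

Run:
```python
from h import *
import pickle
s,d=pickle.load(open('w9.pkl','rb'));f=lambda u,v,z:atz(ray(d,u,v,s),z)[:2].round(4)
print('glass rim',f(380,158,.098),'floor',f(371,152.5,.009),f(371,152.5,0))
print('cup rim',f(113,176,.088),'base',f(142,170,0), 'chute rim',f(199,180,.205))
b=np.array([f(*p,.018) for p in ((447,119),(513,125),(477,273),(418,269))]);print('board',b,b.mean(0))
g=cv2.cvtColor(d['frame'],cv2.COLOR_RGB2GRAY)
print(g[165:200,322]);print([ (r,g[r,285:360].tolist()) for r in (195,)])
```

```text
glass rim [ 0.532  -0.1958] floor [ 0.5304 -0.1975] [ 0.5295 -0.199 ]
cup rim [0.5045 0.1914] base [0.499  0.2011] chute rim [0.5216 0.017 ]
board [[ 0.5851 -0.3166]
 [ 0.5757 -0.4248]
 [ 0.3091 -0.4027]
 [ 0.3172 -0.2924]] [ 0.446775 -0.359125]
[144 142 143 143 144 144 144 144 144 144 144 145 145 145 124 135 153 131
 116 103 118 135 150 134 152 114  98 118 152 129 151 159 159 159 159]
[(195, [143, 144, 143, 143, 143, 144, 144, 144, 144, 144, 144, 144, 144, 145, 145, 138, 123, 133, 142, 129, 103, 84, 95, 116, 123, 144, 142, 131, 139, 137, 151, 153, 154, 152, 151, 152, 152, 151, 150, 152, 152, 152, 152, 149, 137, 133, 141, 142, 122, 98, 90, 92, 106, 130, 144, 135, 119, 128, 141, 139, 136, 136, 136, 138, 140, 142, 142, 143, 143, 143, 143, 143, 142, 142, 143])]
```

```bash
python3 -m pendant '[{"dx":0.0055,"dy":0.0277,"dz":0,"rx":0,"ry":0,"rz":0,"hand":0.005},{"dx":0.0055,"dy":0.0277,"dz":0,"rx":0,"ry":0,"rz":0,"hand":0.005},{"dx":0.0055,"dy":0.0276,"dz":0,"rx":0,"ry":0,"rz":0,"hand":0.005},{"dx":0,"dy":0,"dz":0,"rx":0,"ry":0,"rz":0,"hand":0.005},{"dx":0,"dy":0,"dz":0.03,"rx":0,"ry":0,"rz":0,"hand":0.005},{"dx":0,"dy":0,"dz":0.03,"rx":0,"ry":0,"rz":0,"hand":0.005},{"dx":0,"dy":0,"dz":0.03,"rx":0,"ry":0,"rz":0,"hand":0.005},{"dx":0,"dy":0,"dz":0.02,"rx":0,"ry":0,"rz":0,"hand":0.005},{"dx":0,"dy":0,"dz":0.02,"rx":0,"ry":0,"rz":0,"hand":0.005},{"dx":0,"dy":0,"dz":0,"rx":0,"ry":0,"rz":0,"hand":0.005},{"dx":0,"dy":0,"dz":0,"rx":0,"ry":0,"rz":0,"hand":0.005}]'
python3 snap.py w10
python3 - <<'E'
from h import *
import pickle
s,d=pickle.load(open('w10.pkl','rb'));S=manip.get_image('scene')
a=d['frame'][90:290,220:420];b=S['frame'][130:230,320:420]
im=np.hstack([cv2.resize(a,(400,400)),cv2.resize(b,(400,400),interpolation=cv2.INTER_CUBIC)]);cv2.imwrite('pics/w10c.png',im[:,:,::-1])
E
```

```text
clock: 18.52
position: [0.5332, -0.1947, 0.2441]
ee_rot: [-0.001, 1.0, 0.001, -0.001]
contact_force: [-0.1, -0.5, -1.3]
width: 0.0201
gripper_force: 78.5
18.5167 [ 0.5332 -0.1947  0.2441] [ 1.      0.0023 -0.0016]
```

View pics/w10c.png

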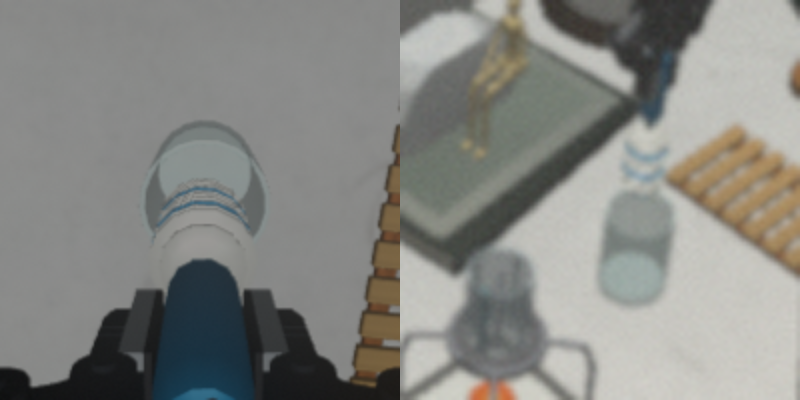

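w10c shows the brush head centred over the glass rim: crop x 205 against a rim centre of 204. Scrub the glass.

```bash
python3 -m pendant '[{"dx":0,"dy":0,"dz":0.02,"rx":0,"ry":0,"rz":0,"hand":0.005},{"dx":0,"dy":0,"dz":0.02,"rx":0,"ry":0,"rz":0,"hand":0.005},{"dx":0,"dy":0,"dz":0.02,"rx":0,"ry":0,"rz":0,"hand":0.005},{"dx":0,"dy":0,"dz":0.02,"rx":0,"ry":0,"rz":0,"hand":0.005},{"dx":0,"dy":0,"dz":0.02,"rx":0,"ry":0,"rz":0,"hand":0.005},{"dx":0,"dy":0,"dz":0.006,"rx":0,"ry":0,"rz":0,"hand":0.005},{"dx":0,"dy":0,"dz":0.004,"rx":0,"ry":0,"rz":0,"hand":0.005},{"dx":0,"dy":0,"dz":0.003,"rx":0,"ry":0,"rz":0,"hand":0.005},{"dx":0,"dy":0,"dz":0,"rx":0,"ry":0,"rz":0,"hand":0.005},{"dx":0,"dy":0,"dz":0,"rx":0,"ry":0,"rz":0,"hand":0.005}]'
python3 -m pendant '[{"dx":0,"dy":0,"dz":0.003,"rx":0,"ry":0,"rz":0,"hand":0.005},{"dx":0,"dy":0,"dz":0,"rx":0,"ry":0,"rz":0,"hand":0.005}]'
```

```text
clock: 19.45
position: [0.5345, -0.1969, 0.1326]
ee_rot: [0.001, 1.0, 0.0, 0.001]
contact_force: [-0.2, -0.9, -0.8]
width: 0.0201
gripper_force: 78.5
clock: 19.62
position: [0.5338, -0.1967, 0.1287]
ee_rot: [0.0, 1.0, 0.0, 0.0]
contact_force: [-0.3, -1.0, -0.2]
width: 0.0201
gripper_force: 78.5
```

```bash
python3 -m pendant '[{"dx":0,"dy":0,"dz":0.002,"rx":0,"ry":0,"rz":0,"hand":0.005},{"dx":0,"dy":0,"dz":0.002,"rx":0,"ry":0,"rz":0,"hand":0.005},{"dx":0,"dy":0,"dz":0,"rx":0,"ry":0,"rz":0,"hand":0.005}]'; python3 -m pendant '[{"dx":0,"dy":0,"dz":0.002,"rx":0,"ry":0,"rz":0,"hand":0.005},{"dx":0,"dy":0,"dz":0,"rx":0,"ry":0,"rz":0,"hand":0.005}]'
```

```text
clock: 19.87
position: [0.5342, -0.1968, 0.126]
ee_rot: [0.0, 1.0, 0.0, 0.001]
contact_force: [-1.3, 0.5, 8.4]
width: 0.0203
gripper_force: 79.9
clock: 20.03
position: [0.5345, -0.1969, 0.126]
ee_rot: [0.001, 1.0, 0.0, 0.002]
contact_force: [-3.1, 2.1, 17.8]
width: 0.0203
gripper_force: 81.0
```

```bash
python3 -m pendant '[{"dx":0,"dy":0,"dz":-0.018,"rx":0,"ry":0,"rz":0,"hand":0.005},{"dx":0,"dy":0,"dz":-0.018,"rx":0,"ry":0,"rz":0,"hand":0.005},{"dx":0,"dy":0,"dz":-0.018,"rx":0,"ry":0,"rz":0,"hand":0.005},{"dx":0,"dy":0,"dz":-0.018,"rx":0,"ry":0,"rz":0,"hand":0.005},{"dx":0,"dy":0,"dz":0,"rx":0,"ry":0,"rz":0,"hand":0.005},{"dx":0,"dy":0,"dz":0.018,"rx":0,"ry":0,"rz":0,"hand":0.005},{"dx":0,"dy":0,"dz":0.018,"rx":0,"ry":0,"rz":0,"hand":0.005},{"dx":0,"dy":0,"dz":0.018,"rx":0,"ry":0,"rz":0,"hand":0.005},{"dx":0,"dy":0,"dz":0.011,"rx":0,"ry":0,"rz":0,"hand":0.005},{"dx":0,"dy":0,"dz":0.003,"rx":0,"ry":0,"rz":0,"hand":0.005},{"dx":0,"dy":0,"dz":0.0025,"rx":0,"ry":0,"rz":0,"hand":0.005},{"dx":0,"dy":0,"dz":0,"rx":0,"ry":0,"rz":0,"hand":0.005}]'; python3 -m pendant '[{"dx":0,"dy":0,"dz":0,"rx":0,"ry":0,"rz":0,"hand":0.005},{"dx":0,"dy":0,"dz":0,"rx":0,"ry":0,"rz":0,"hand":0.005}]'
```

```text
clock: 21.03
position: [0.5328, -0.1959, 0.1247]
ee_rot: [-0.0, 1.0, 0.0, -0.001]
contact_force: [-3.2, 2.1, 12.2]
width: 0.0201
gripper_force: 80.3
clock: 21.2
position: [0.5327, -0.1959, 0.1247]
ee_rot: [-0.0, 1.0, 0.0, -0.001]
contact_force: [-2.0, 2.3, 10.4]
width: 0.0205
gripper_force: 80.3
```

```bash
python3 -m pendant '[{"dx":0,"dy":0,"dz":-0.02,"rx":0,"ry":0,"rz":0,"hand":0.005},{"dx":0,"dy":0,"dz":-0.03,"rx":0,"ry":0,"rz":0,"hand":0.005},{"dx":0,"dy":0,"dz":-0.03,"rx":0,"ry":0,"rz":0,"hand":0.005},{"dx":0,"dy":0,"dz":-0.03,"rx":0,"ry":0,"rz":0,"hand":0.005},{"dx":0,"dy":0,"dz":-0.03,"rx":0,"ry":0,"rz":0,"hand":0.005},{"dx":0,"dy":0,"dz":-0.03,"rx":0,"ry":0,"rz":0,"hand":0.005},{"dx":0,"dy":0,"dz":-0.03,"rx":0,"ry":0,"rz":0,"hand":0.005},{"dx":0,"dy":0,"dz":-0.03,"rx":0,"ry":0,"rz":0,"hand":0.005},{"dx":0,"dy":0,"dz":-0.03,"rx":0,"ry":0,"rz":0,"hand":0.005},{"dx":0,"dy":0,"dz":0,"rx":0,"ry":0,"rz":0,"hand":0.005}]'
python3 -m pendant '[{"dx":-0.003,"dy":-0.02,"dz":0,"rx":0,"ry":0,"rz":0,"hand":0.005},{"dx":-0.003,"dy":-0.035,"dz":0,"rx":0,"ry":0,"rz":0,"hand":0.005},{"dx":-0.003,"dy":-0.035,"dz":0,"rx":0,"ry":0,"rz":0,"hand":0.005},{"dx":-0.003,"dy":-0.035,"dz":0,"rx":0,"ry":0,"rz":0,"hand":0.005},{"dx":-0.003,"dy":-0.035,"dz":0,"rx":0,"ry":0,"rz":0,"hand":0.005},{"dx":-0.003,"dy":-0.035,"dz":0,"rx":0,"ry":0,"rz":0,"hand":0.005},{"dx":-0.003,"dy":-0.035,"dz":0,"rx":0,"ry":0,"rz":0,"hand":0.005},{"dx":-0.003,"dy":-0.035,"dz":0,"rx":0,"ry":0,"rz":0,"hand":0.005},{"dx":-0.003,"dy":-0.035,"dz":0,"rx":0,"ry":0,"rz":0,"hand":0.005},{"dx":0,"dy":0,"dz":0,"rx":0,"ry":0,"rz":0,"hand":0.005},{"dx":0,"dy":0,"dz":0,"rx":0,"ry":0,"rz":0,"hand":0.005},{"dx":0,"dy":0,"dz":0,"rx":0,"ry":0,"rz":0,"hand":0.005}]'; python3 snap.py w11
cat > cup.py <<'E'
import sys,pickle
from h import *
from scipy.optimize import least_squares
# fit upright-cylinder silhouette (convex hull of rim and base circles) to a mask by bounding extents
def hullext(d,s,x,y,r,h):
    a=np.linspace(0,2*np.pi,120);c=np.c_[x+r*np.cos(a),y+r*np.sin(a)]
    P=proj(d,np.r_[np.c_[c,0*a],np.c_[c,0*a+h]],s);return np.r_[P.min(0),P.max(0)]
if __name__=='__main__':
    for n in sys.argv[1:]:
        s,d=pickle.load(open(n+'.pkl','rb'));hsv=cv2.cvtColor(d['frame'],cv2.COLOR_RGB2HSV)
        m=cv2.inRange(hsv,(100,90,20),(122,255,255))
        k,l,st,c=cv2.connectedComponentsWithStats(m)
        for i in range(1,k):
            if st[i,4]<800: continue
            x,y,w,h,A=st[i];o=np.array([x-.5,y-.5,x+w-.5,y+h-.5])
            q=least_squares(lambda p:hullext(d,s,p[0],p[1],.034,.088)-o,[.5,.2])
            print(n,st[i],q.x.round(4),q.fun.round(1))
E
python3 cup.py w2 w3 w4 w9 w11
```

```text
clock: 22.03
position: [0.5356, -0.1975, 0.3893]
ee_rot: [0.003, 1.0, 0.0, 0.005]
contact_force: [0.5, -0.5, -0.3]
width: 0.0204
gripper_force: 78.7
clock: 23.03
position: [0.5063, 0.1032, 0.3826]
ee_rot: [0.001, 1.0, 0.0, -0.001]
contact_force: [0.4, 0.9, -0.7]
width: 0.0201
gripper_force: 78.7
23.0333 [0.5063 0.1032 0.3826] [ 1.0e+00  9.0e-04 -1.6e-03]
w2 [ 246  110   48   48 1281] [0.5033 0.1987] [-2.6 -0.8  3.1  1. ]
w3 [419 164  56  56 940] [0.4978 0.1859] [-13.1  -5.   10.5   5.3]
w4 [ 235  155   46   44 1070] [0.5002 0.2004] [-3.2 -3.6  3.9  3.4]
w9 [  88  150   75   49 2767] [0.5026 0.1963] [-1.3 -1.2  1.5  1.2]
w9 [ 296  221   52   98 3570] [ 0.3326 -0.1137] [  4.9  19.9  -4.9 -18.7]
w11 [ 236  146   45   44 1067] [0.5012 0.2007] [-3.6 -3.   4.3  2.9]
w11 [ 295  222   54  100 3584] [0.3134 0.1018] [  6.4  21.3  -6.4 -20.2]
```

```bash
python3 -m pendant '[{"dx":-0.001,"dy":-0.0235,"dz":0,"rx":0,"ry":0,"rz":0,"hand":0.005},{"dx":0,"dy":-0.0235,"dz":0,"rx":0,"ry":0,"rz":0,"hand":0.005},{"dx":0,"dy":-0.0235,"dz":0,"rx":0,"ry":0,"rz":0,"hand":0.005},{"dx":0,"dy":-0.0235,"dz":0,"rx":0,"ry":0,"rz":0,"hand":0.005},{"dx":0,"dy":0,"dz":0,"rx":0,"ry":0,"rz":0,"hand":0.005},{"dx":0,"dy":0,"dz":0.03,"rx":0,"ry":0,"rz":0,"hand":0.005},{"dx":0,"dy":0,"dz":0.03,"rx":0,"ry":0,"rz":0,"hand":0.005},{"dx":0,"dy":0,"dz":0.03,"rx":0,"ry":0,"rz":0,"hand":0.005},{"dx":0,"dy":0,"dz":0.03,"rx":0,"ry":0,"rz":0,"hand":0.005},{"dx":0,"dy":0,"dz":0.02,"rx":0,"ry":0,"rz":0,"hand":0.005},{"dx":0,"dy":0,"dz":0,"rx":0,"ry":0,"rz":0,"hand":0.005},{"dx":0,"dy":0,"dz":0,"rx":0,"ry":0,"rz":0,"hand":0.005}]'
python3 snap.py w12
python3 - <<'E'
from h import *
import pickle
s,d=pickle.load(open('w12.pkl','rb'));f=d['frame']
hsv=cv2.cvtColor(f,cv2.COLOR_RGB2HSV);m=cv2.inRange(hsv,(100,70,20),(125,255,255))
for r in range(140,225,6): 
    c=np.where(m[r])[0]; c=c[(c>250)&(c<400)]; print(r,(c.min(),c.max(),len(c)) if len(c) else None)
a=np.linspace(0,2*np.pi,120)
for (x,y,R_,z) in ((.503,.196,.034,.088),(.503,.196,.03,.088),(s['position'][0]-.002,s['position'][1]-.001,.019,s['position'][2]-.116)):
    P=proj(d,np.c_[x+R_*np.cos(a),y+R_*np.sin(a),0*a+z],s);print(P.min(0),P.max(0))
E
```

```text
clock: 24.08
position: [0.5054, 0.1958, 0.243]
ee_rot: [0.001, 1.0, -0.001, -0.001]
contact_force: [-0.8, 0.3, -0.8]
width: 0.0202
gripper_force: 78.8
24.0833 [0.5054 0.1958 0.243 ] [ 1.     -0.0016 -0.0022]
140 None
146 None
152 None
158 (np.int64(308), np.int64(333), 26)
164 (np.int64(298), np.int64(342), 45)
170 (np.int64(294), np.int64(347), 54)
176 (np.int64(291), np.int64(349), 55)
182 (np.int64(289), np.int64(351), 30)
188 (np.int64(289), np.int64(352), 14)
194 (np.int64(289), np.int64(351), 18)
200 (np.int64(291), np.int64(349), 11)
206 (np.int64(295), np.int64(346), 2)
212 None
218 None
224 (np.int64(311), np.int64(330), 20)
[287.30201331 156.2873892 ] [353.5215087  220.86969757]
[291.20192606 160.30095179] [349.62294847 217.27453985]
[300.56408462 178.03488493] [342.7720071  218.84972884]
```

Rim centre column is 320.5 and the brush 321.7: aligned. Scrub the cup.

```bash
python3 -m pendant '[{"dx":0,"dy":0,"dz":0.02,"rx":0,"ry":0,"rz":0,"hand":0.005},{"dx":0,"dy":0,"dz":0.02,"rx":0,"ry":0,"rz":0,"hand":0.005},{"dx":0,"dy":0,"dz":0.02,"rx":0,"ry":0,"rz":0,"hand":0.005},{"dx":0,"dy":0,"dz":0.02,"rx":0,"ry":0,"rz":0,"hand":0.005},{"dx":0,"dy":0,"dz":0.02,"rx":0,"ry":0,"rz":0,"hand":0.005},{"dx":0,"dy":0,"dz":0.008,"rx":0,"ry":0,"rz":0,"hand":0.005},{"dx":0,"dy":0,"dz":0.004,"rx":0,"ry":0,"rz":0,"hand":0.005},{"dx":0,"dy":0,"dz":0.003,"rx":0,"ry":0,"rz":0,"hand":0.005},{"dx":0,"dy":0,"dz":0,"rx":0,"ry":0,"rz":0,"hand":0.005},{"dx":0,"dy":0,"dz":0,"rx":0,"ry":0,"rz":0,"hand":0.005}]'
python3 -m pendant '[{"dx":0,"dy":0,"dz":0.002,"rx":0,"ry":0,"rz":0,"hand":0.005},{"dx":0,"dy":0,"dz":0.002,"rx":0,"ry":0,"rz":0,"hand":0.005},{"dx":0,"dy":0,"dz":0,"rx":0,"ry":0,"rz":0,"hand":0.005}]'
```

```text
clock: 24.97
position: [0.5065, 0.1976, 0.13]
ee_rot: [-0.0, 1.0, 0.0, 0.001]
contact_force: [0.4, 0.3, -0.5]
width: 0.0202
gripper_force: 78.8
clock: 25.22
position: [0.5054, 0.1975, 0.1248]
ee_rot: [0.0, 1.0, 0.0, 0.0]
contact_force: [-0.1, 0.2, -0.3]
width: 0.0203
gripper_force: 78.8
```

```bash
python3 -m pendant '[{"dx":0,"dy":0,"dz":0.002,"rx":0,"ry":0,"rz":0,"hand":0.005},{"dx":0,"dy":0,"dz":0.002,"rx":0,"ry":0,"rz":0,"hand":0.005},{"dx":0,"dy":0,"dz":0.002,"rx":0,"ry":0,"rz":0,"hand":0.005},{"dx":0,"dy":0,"dz":0,"rx":0,"ry":0,"rz":0,"hand":0.005}]'
python3 -m pendant '[{"dx":0,"dy":0,"dz":0,"rx":0,"ry":0,"rz":0,"hand":0.005}]'
```

```text
clock: 25.55
position: [0.5063, 0.1977, 0.1216]
ee_rot: [-0.0, 1.0, 0.0, 0.001]
contact_force: [-2.5, -0.8, 15.8]
width: 0.0202
gripper_force: 80.9
clock: 25.63
position: [0.5062, 0.1977, 0.1216]
ee_rot: [-0.0, 1.0, 0.0, 0.001]
contact_force: [-3.2, 0.5, 15.7]
width: 0.0205
gripper_force: 80.9
```

Bottom reached at a TCP height of 0.1216. Go up and down again, then out towards the chute.

```bash
python3 -m pendant '[{"dx":0,"dy":0,"dz":-0.017,"rx":0,"ry":0,"rz":0,"hand":0.005},{"dx":0,"dy":0,"dz":-0.017,"rx":0,"ry":0,"rz":0,"hand":0.005},{"dx":0,"dy":0,"dz":-0.017,"rx":0,"ry":0,"rz":0,"hand":0.005},{"dx":0,"dy":0,"dz":-0.017,"rx":0,"ry":0,"rz":0,"hand":0.005},{"dx":0,"dy":0,"dz":0,"rx":0,"ry":0,"rz":0,"hand":0.005},{"dx":0,"dy":0,"dz":0.017,"rx":0,"ry":0,"rz":0,"hand":0.005},{"dx":0,"dy":0,"dz":0.017,"rx":0,"ry":0,"rz":0,"hand":0.005},{"dx":0,"dy":0,"dz":0.017,"rx":0,"ry":0,"rz":0,"hand":0.005},{"dx":0,"dy":0,"dz":0.011,"rx":0,"ry":0,"rz":0,"hand":0.005},{"dx":0,"dy":0,"dz":0.003,"rx":0,"ry":0,"rz":0,"hand":0.005},{"dx":0,"dy":0,"dz":0.0025,"rx":0,"ry":0,"rz":0,"hand":0.005},{"dx":0,"dy":0,"dz":0,"rx":0,"ry":0,"rz":0,"hand":0.005}]'; python3 -m pendant '[{"dx":0,"dy":0,"dz":0,"rx":0,"ry":0,"rz":0,"hand":0.005},{"dx":0,"dy":0,"dz":0,"rx":0,"ry":0,"rz":0,"hand":0.005}]'
python3 -m pendant '[{"dx":0,"dy":0,"dz":-0.02,"rx":0,"ry":0,"rz":0,"hand":0.005},{"dx":0,"dy":0,"dz":-0.03,"rx":0,"ry":0,"rz":0,"hand":0.005},{"dx":0,"dy":0,"dz":-0.03,"rx":0,"ry":0,"rz":0,"hand":0.005},{"dx":0,"dy":0,"dz":-0.03,"rx":0,"ry":0,"rz":0,"hand":0.005},{"dx":0,"dy":0,"dz":-0.03,"rx":0,"ry":0,"rz":0,"hand":0.005},{"dx":0,"dy":0,"dz":-0.03,"rx":0,"ry":0,"rz":0,"hand":0.005},{"dx":0,"dy":0,"dz":-0.03,"rx":0,"ry":0,"rz":0,"hand":0.005},{"dx":0,"dy":0,"dz":-0.03,"rx":0,"ry":0,"rz":0,"hand":0.005},{"dx":0,"dy":0,"dz":-0.03,"rx":0,"ry":0,"rz":0,"hand":0.005},{"dx":0,"dy":0,"dz":0,"rx":0,"ry":0,"rz":0,"hand":0.005}]'
python3 -m pendant '[{"dx":0.003,"dy":0.025,"dz":0,"rx":0,"ry":0,"rz":0,"hand":0.005},{"dx":0.003,"dy":0.03,"dz":0,"rx":0,"ry":0,"rz":0,"hand":0.005},{"dx":0.003,"dy":0.03,"dz":0,"rx":0,"ry":0,"rz":0,"hand":0.005},{"dx":0.003,"dy":0.03,"dz":0,"rx":0,"ry":0,"rz":0,"hand":0.005},{"dx":0.003,"dy":0.03,"dz":0,"rx":0,"ry":0,"rz":0,"hand":0.005},{"dx":0.001,"dy":0.03,"dz":0,"rx":0,"ry":0,"rz":0,"hand":0.005},{"dx":0,"dy":0,"dz":0.017,"rx":0,"ry":0,"rz":0,"hand":0.005},{"dx":0,"dy":0,"dz":0.017,"rx":0,"ry":0,"rz":0,"hand":0.005},{"dx":0,"dy":0,"dz":0.017,"rx":0,"ry":0,"rz":0,"hand":0.005},{"dx":0,"dy":0,"dz":0,"rx":0,"ry":0,"rz":0,"hand":0.005},{"dx":0,"dy":0,"dz":0,"rx":0,"ry":0,"rz":0,"hand":0.005},{"dx":0,"dy":0,"dz":0,"rx":0,"ry":0,"rz":0,"hand":0.005}]'; python3 snap.py w13
```

```text
clock: 26.63
position: [0.5046, 0.1972, 0.1202]
ee_rot: [0.0, 1.0, 0.0, -0.001]
contact_force: [-3.8, 0.0, 12.7]
width: 0.0203
gripper_force: 80.5
clock: 26.8
position: [0.5045, 0.1972, 0.1202]
ee_rot: [0.0, 1.0, 0.0, -0.001]
contact_force: [-4.0, -0.9, 12.2]
width: 0.0202
gripper_force: 80.5
clock: 27.63
position: [0.5077, 0.1981, 0.3846]
ee_rot: [-0.001, 1.0, 0.0, 0.005]
contact_force: [0.6, 0.2, 0.8]
width: 0.02
gripper_force: 78.7
clock: 28.63
position: [0.5218, 0.0225, 0.3284]
ee_rot: [0.0, 1.0, 0.0, 0.0]
contact_force: [0.0, 0.1, -1.7]
width: 0.0201
gripper_force: 78.9
28.6333 [0.5218 0.0225 0.3284] [1.e+00 6.e-04 3.e-04]
```

```bash
python3 -m pendant '[{"dx":-0.0005,"dy":0.001,"dz":0,"rx":0,"ry":0,"rz":0,"hand":0.005},{"dx":0,"dy":0,"dz":0.005,"rx":0,"ry":0,"rz":0,"hand":0.005},{"dx":0,"dy":0,"dz":0.004,"rx":0,"ry":0,"rz":0,"hand":0.005},{"dx":0,"dy":0,"dz":0.004,"rx":0,"ry":0,"rz":0,"hand":0.005},{"dx":0,"dy":0,"dz":0,"rx":0,"ry":0,"rz":0,"hand":0.005}]'; python3 -m pendant '[{"dx":0,"dy":0,"dz":0.004,"rx":0,"ry":0,"rz":0,"hand":0.005},{"dx":0,"dy":0,"dz":0.004,"rx":0,"ry":0,"rz":0,"hand":0.005},{"dx":0,"dy":0,"dz":0,"rx":0,"ry":0,"rz":0,"hand":0.005}]';  python3 -m pendant '[{"dx":0,"dy":0,"dz":0.004,"rx":0,"ry":0,"rz":0,"hand":0.005},{"dx":0,"dy":0,"dz":0.004,"rx":0,"ry":0,"rz":0,"hand":0.005},{"dx":0,"dy":0,"dz":0,"rx":0,"ry":0,"rz":0,"hand":0.005}]'
```

```text
clock: 29.1
position: [0.5205, 0.0216, 0.3142]
ee_rot: [-0.0, 1.0, 0.0, -0.001]
contact_force: [0.0, 0.1, -1.2]
width: 0.0205
gripper_force: 78.9
clock: 29.35
position: [0.5206, 0.0215, 0.3063]
ee_rot: [-0.0, 1.0, 0.0, -0.001]
contact_force: [-0.5, -0.3, -0.4]
width: 0.0199
gripper_force: 78.9
clock: 29.6
position: [0.5206, 0.0215, 0.2983]
ee_rot: [-0.0, 1.0, 0.0, -0.001]
contact_force: [0.3, 0.3, -0.6]
width: 0.0199
gripper_force: 78.9
```

It is inside without contact. On to the bottom, up, down again.

```bash
python3 -m pendant '[{"dx":0,"dy":0,"dz":0.01,"rx":0,"ry":0,"rz":0,"hand":0.005},{"dx":0,"dy":0,"dz":0.01,"rx":0,"ry":0,"rz":0,"hand":0.005},{"dx":0,"dy":0,"dz":0.01,"rx":0,"ry":0,"rz":0,"hand":0.005},{"dx":0,"dy":0,"dz":0.01,"rx":0,"ry":0,"rz":0,"hand":0.005}]'; python3 -m pendant '[{"dx":0,"dy":0,"dz":0.01,"rx":0,"ry":0,"rz":0,"hand":0.005},{"dx":0,"dy":0,"dz":0.01,"rx":0,"ry":0,"rz":0,"hand":0.005},{"dx":0,"dy":0,"dz":0.01,"rx":0,"ry":0,"rz":0,"hand":0.005},{"dx":0,"dy":0,"dz":0.01,"rx":0,"ry":0,"rz":0,"hand":0.005},{"dx":0,"dy":0,"dz":0.006,"rx":0,"ry":0,"rz":0,"hand":0.005},{"dx":0,"dy":0,"dz":0,"rx":0,"ry":0,"rz":0,"hand":0.005},{"dx":0,"dy":0,"dz":0,"rx":0,"ry":0,"rz":0,"hand":0.005}]'
python3 -m pendant '[{"dx":0,"dy":0,"dz":-0.02,"rx":0,"ry":0,"rz":0,"hand":0.005},{"dx":0,"dy":0,"dz":-0.02,"rx":0,"ry":0,"rz":0,"hand":0.005},{"dx":0,"dy":0,"dz":-0.02,"rx":0,"ry":0,"rz":0,"hand":0.005},{"dx":0,"dy":0,"dz":-0.015,"rx":0,"ry":0,"rz":0,"hand":0.005},{"dx":0,"dy":0,"dz":0,"rx":0,"ry":0,"rz":0,"hand":0.005},{"dx":0,"dy":0,"dz":0,"rx":0,"ry":0,"rz":0,"hand":0.005}]'
python3 -m pendant '[{"dx":0,"dy":0,"dz":0.015,"rx":0,"ry":0,"rz":0,"hand":0.005},{"dx":0,"dy":0,"dz":0.015,"rx":0,"ry":0,"rz":0,"hand":0.005},{"dx":0,"dy":0,"dz":0.015,"rx":0,"ry":0,"rz":0,"hand":0.005},{"dx":0,"dy":0,"dz":0.015,"rx":0,"ry":0,"rz":0,"hand":0.005},{"dx":0,"dy":0,"dz":0.01,"rx":0,"ry":0,"rz":0,"hand":0.005},{"dx":0,"dy":0,"dz":0.005,"rx":0,"ry":0,"rz":0,"hand":0.005},{"dx":0,"dy":0,"dz":0,"rx":0,"ry":0,"rz":0,"hand":0.005},{"dx":0,"dy":0,"dz":0,"rx":0,"ry":0,"rz":0,"hand":0.005}]'
python3 - <<'E'
from h import *
D=manip.get_image('side');crop(D['frame'],280,150,100,75,8,'pics/s14.png')
E
```

```text
clock: 29.93
position: [0.5206, 0.0215, 0.2578]
ee_rot: [-0.0, 1.0, 0.0, -0.0]
contact_force: [0.2, -0.0, -0.8]
width: 0.0203
gripper_force: 78.9
clock: 30.52
position: [0.521, 0.0215, 0.213]
ee_rot: [0.0, 1.0, 0.0, -0.0]
contact_force: [0.5, 0.4, -0.6]
width: 0.0201
gripper_force: 78.9
clock: 31.02
position: [0.5217, 0.0214, 0.2893]
ee_rot: [0.0, 1.0, 0.0, 0.002]
contact_force: [0.1, 0.0, -1.1]
width: 0.02
gripper_force: 78.9
clock: 31.68
position: [0.5212, 0.0214, 0.2132]
ee_rot: [0.0, 1.0, 0.0, -0.0]
contact_force: [0.4, 0.5, -0.1]
width: 0.0202
gripper_force: 78.9
```

```bash
python3 -m pendant '[{"dx":0,"dy":0,"dz":-0.02,"rx":0,"ry":0,"rz":0,"hand":0.005},{"dx":0,"dy":0,"dz":-0.025,"rx":0,"ry":0,"rz":0,"hand":0.005},{"dx":0,"dy":0,"dz":-0.025,"rx":0,"ry":0,"rz":0,"hand":0.005},{"dx":0,"dy":0,"dz":-0.025,"rx":0,"ry":0,"rz":0,"hand":0.005},{"dx":0,"dy":0,"dz":-0.025,"rx":0,"ry":0,"rz":0,"hand":0.005},{"dx":0,"dy":0,"dz":-0.025,"rx":0,"ry":0,"rz":0,"hand":0.005},{"dx":0,"dy":0,"dz":-0.025,"rx":0,"ry":0,"rz":0,"hand":0.005},{"dx":0,"dy":0,"dz":0,"rx":0,"ry":0,"rz":0,"hand":0.005}]'
python3 -m pendant '[{"dx":-0.007,"dy":-0.025,"dz":0,"rx":0,"ry":0,"rz":0,"hand":0.005},{"dx":-0.008,"dy":-0.032,"dz":0,"rx":0,"ry":0,"rz":0,"hand":0.005},{"dx":-0.008,"dy":-0.032,"dz":0,"rx":0,"ry":0,"rz":0,"hand":0.005},{"dx":-0.008,"dy":-0.032,"dz":0,"rx":0,"ry":0,"rz":0,"hand":0.005},{"dx":-0.008,"dy":-0.032,"dz":0,"rx":0,"ry":0,"rz":0,"hand":0.005},{"dx":-0.008,"dy":-0.032,"dz":0,"rx":0,"ry":0,"rz":0,"hand":0.005},{"dx":-0.008,"dy":-0.032,"dz":0,"rx":0,"ry":0,"rz":0,"hand":0.005},{"dx":-0.008,"dy":-0.032,"dz":0,"rx":0,"ry":0,"rz":0,"hand":0.005},{"dx":-0.007,"dy":-0.032,"dz":0,"rx":0,"ry":0,"rz":0,"hand":0.005},{"dx":-0.007,"dy":-0.035,"dz":0,"rx":0,"ry":0,"rz":0,"hand":0.005},{"dx":0,"dy":0,"dz":0,"rx":0,"ry":0,"rz":0,"hand":0.005},{"dx":0,"dy":0,"dz":0,"rx":0,"ry":0,"rz":0,"hand":0.005}]'
python3 -m pendant '[{"dx":0,"dy":0,"dz":0,"rx":0,"ry":0,"rz":0,"hand":0.005},{"dx":0,"dy":0,"dz":0,"rx":0,"ry":0,"rz":0,"hand":0.005}]'
```

```text
clock: 32.4
position: [0.5233, 0.0213, 0.3899]
ee_rot: [0.001, 1.0, 0.0, 0.006]
contact_force: [0.1, -0.1, -0.4]
width: 0.0202
gripper_force: 78.9
clock: 33.4
position: [0.4433, 0.3389, 0.3829]
ee_rot: [0.0, 1.0, 0.002, -0.0]
contact_force: [-0.3, -1.3, -0.4]
width: 0.02
gripper_force: 78.8
clock: 33.57
position: [0.4442, 0.3364, 0.3834]
ee_rot: [0.0, 1.0, -0.0, 0.0]
contact_force: [-0.6, -0.2, -0.5]
width: 0.0201
gripper_force: 78.8
```

```bash
python3 -m pendant '[{"dx":0,"dy":0,"dz":0.03,"rx":0,"ry":0,"rz":0,"hand":0.005},{"dx":0,"dy":0,"dz":0.03,"rx":0,"ry":0,"rz":0,"hand":0.005},{"dx":0,"dy":0,"dz":0.03,"rx":0,"ry":0,"rz":0,"hand":0.005},{"dx":0,"dy":0,"dz":0.03,"rx":0,"ry":0,"rz":0,"hand":0.005},{"dx":0,"dy":0,"dz":0.03,"rx":0,"ry":0,"rz":0,"hand":0.005},{"dx":0,"dy":0,"dz":0.03,"rx":0,"ry":0,"rz":0,"hand":0.005},{"dx":0,"dy":0,"dz":0.03,"rx":0,"ry":0,"rz":0,"hand":0.005},{"dx":0,"dy":0,"dz":0.03,"rx":0,"ry":0,"rz":0,"hand":0.005},{"dx":0,"dy":0,"dz":0.014,"rx":0,"ry":0,"rz":0,"hand":0.005},{"dx":0,"dy":0,"dz":0,"rx":0,"ry":0,"rz":0,"hand":0.005},{"dx":0,"dy":0,"dz":0,"rx":0,"ry":0,"rz":0,"hand":0.005}]'
python3 -m pendant '[{"dx":0,"dy":0,"dz":0.004,"rx":0,"ry":0,"rz":0,"hand":0.005},{"dx":0,"dy":0,"dz":0.003,"rx":0,"ry":0,"rz":0,"hand":0.005},{"dx":0,"dy":0,"dz":0.002,"rx":0,"ry":0,"rz":0,"hand":0.005},{"dx":0,"dy":0,"dz":0,"rx":0,"ry":0,"rz":0,"hand":0.005}]'
```

```text
clock: 34.48
position: [0.4443, 0.3362, 0.1292]
ee_rot: [0.0, 1.0, -0.001, -0.0]
contact_force: [0.2, -0.4, -1.4]
width: 0.0204
gripper_force: 78.8
clock: 34.82
position: [0.4441, 0.3374, 0.1207]
ee_rot: [-0.0, 1.0, 0.0, 0.0]
contact_force: [0.6, -1.0, -1.4]
width: 0.0203
gripper_force: 78.8
```

```bash
python3 -m pendant '[{"dx":0,"dy":0,"dz":0.002,"rx":0,"ry":0,"rz":0,"hand":0.005},{"dx":0,"dy":0,"dz":0.001,"rx":0,"ry":0,"rz":0,"hand":0.005},{"dx":0,"dy":0,"dz":0,"rx":0,"ry":0,"rz":0,"hand":0.005}]'
python3 -m pendant '[{"dx":0,"dy":0,"dz":0,"rx":0,"ry":0,"rz":0,"hand":0.06},{"dx":0,"dy":0,"dz":0,"rx":0,"ry":0,"rz":0,"hand":0.06},{"dx":0,"dy":0,"dz":0,"rx":0,"ry":0,"rz":0,"hand":0.06},{"dx":0,"dy":0,"dz":0,"rx":0,"ry":0,"rz":0,"hand":0.06},{"dx":0,"dy":0,"dz":0,"rx":0,"ry":0,"rz":0,"hand":0.06},{"dx":0,"dy":0,"dz":-0.03,"rx":0,"ry":0,"rz":0,"hand":0.06},{"dx":0,"dy":0,"dz":-0.03,"rx":0,"ry":0,"rz":0,"hand":0.06},{"dx":0,"dy":0,"dz":-0.03,"rx":0,"ry":0,"rz":0,"hand":0.06},{"dx":0,"dy":0,"dz":-0.03,"rx":0,"ry":0,"rz":0,"hand":0.06},{"dx":0,"dy":0,"dz":-0.03,"rx":0,"ry":0,"rz":0,"hand":0.06},{"dx":0,"dy":0,"dz":-0.03,"rx":0,"ry":0,"rz":0,"hand":0.06},{"dx":0,"dy":0,"dz":0,"rx":0,"ry":0,"rz":0,"hand":0.06}]'; python3 snap.py w14
python3 -m pendant '[{"dx":0.006,"dy":0.025,"dz":0,"rx":0,"ry":0,"rz":0,"hand":0.085},{"dx":0.008,"dy":0.032,"dz":0,"rx":0,"ry":0,"rz":0,"hand":0.085},{"dx":0.008,"dy":0.032,"dz":0,"rx":0,"ry":0,"rz":0,"hand":0.085},{"dx":0.008,"dy":0.032,"dz":0,"rx":0,"ry":0,"rz":0,"hand":0.085},{"dx":0.008,"dy":0.032,"dz":0,"rx":0,"ry":0,"rz":0,"hand":0.085},{"dx":0.008,"dy":0.032,"dz":0,"rx":0,"ry":0,"rz":0,"hand":0.085},{"dx":0.008,"dy":0.032,"dz":0,"rx":0,"ry":0,"rz":0,"hand":0.085},{"dx":0.008,"dy":0.032,"dz":0,"rx":0,"ry":0,"rz":0,"hand":0.085},{"dx":0.008,"dy":0.032,"dz":0,"rx":0,"ry":0,"rz":0,"hand":0.085},{"dx":0.007,"dy":0.0345,"dz":0,"rx":0,"ry":0,"rz":0,"hand":0.085},{"dx":0,"dy":0,"dz":0,"rx":0,"ry":0,"rz":0,"hand":0.085},{"dx":0,"dy":0,"dz":0,"rx":0,"ry":0,"rz":0,"hand":0.085}]'
```

```text
clock: 35.07
position: [0.4448, 0.338, 0.1201]
ee_rot: [-0.001, 1.0, 0.0, 0.002]
contact_force: [-2.1, -1.5, 12.4]
width: 0.0201
gripper_force: 80.6
clock: 36.07
position: [0.4465, 0.339, 0.3037]
ee_rot: [-0.003, 1.0, 0.0, 0.005]
contact_force: [0.7, 0.5, 1.9]
width: 0.0599
gripper_force: 0.0
36.0667 [0.4465 0.339  0.3037] [9.999e-01 5.000e-04 1.040e-02]
clock: 37.12
position: [0.5207, 0.0204, 0.2956]
ee_rot: [-0.0, 1.0, -0.002, -0.002]
contact_force: [0.6, 1.0, -0.1]
width: 0.0852
gripper_force: 0.0
```

```bash
python3 -m pendant '[{"dx":0.001,"dy":0,"dz":0.025,"rx":0,"ry":0,"rz":0,"hand":0.085},{"dx":0,"dy":0,"dz":0.025,"rx":0,"ry":0,"rz":0,"hand":0.085},{"dx":0,"dy":0,"dz":0.025,"rx":0,"ry":0,"rz":0,"hand":0.085},{"dx":0,"dy":0,"dz":0.025,"rx":0,"ry":0,"rz":0,"hand":0.085},{"dx":0,"dy":0,"dz":0.025,"rx":0,"ry":0,"rz":0,"hand":0.085},{"dx":0,"dy":0,"dz":0,"rx":0,"ry":0,"rz":0,"hand":0.085},{"dx":0,"dy":0,"dz":0,"rx":0,"ry":0,"rz":0,"hand":0.085}]'
python3 -m pendant '[{"dx":0,"dy":0,"dz":0,"rx":0,"ry":0,"rz":0,"hand":0.04},{"dx":0,"dy":0,"dz":0,"rx":0,"ry":0,"rz":0,"hand":0.04},{"dx":0,"dy":0,"dz":0,"rx":0,"ry":0,"rz":0,"hand":0.04},{"dx":0,"dy":0,"dz":0,"rx":0,"ry":0,"rz":0,"hand":0.04},{"dx":0,"dy":0,"dz":0,"rx":0,"ry":0,"rz":0,"hand":0.04},{"dx":0,"dy":0,"dz":0,"rx":0,"ry":0,"rz":0,"hand":0.04}]' 50
python3 -m pendant '[{"dx":0,"dy":0,"dz":-0.01,"rx":0,"ry":0,"rz":0,"hand":0.04},{"dx":0,"dy":0,"dz":-0.02,"rx":0,"ry":0,"rz":0,"hand":0.04},{"dx":0,"dy":0,"dz":-0.02,"rx":0,"ry":0,"rz":0,"hand":0.04},{"dx":0,"dy":0,"dz":0,"rx":0,"ry":0,"rz":0,"hand":0.04}]'
```

```text
clock: 37.7
position: [0.5205, 0.0232, 0.1709]
ee_rot: [-0.0, 1.0, 0.001, -0.002]
contact_force: [0.1, 0.3, 1.0]
width: 0.0848
gripper_force: 0.0
clock: 38.2
position: [0.5234, 0.0221, 0.1745]
ee_rot: [-0.0, 1.0, 0.0, 0.002]
contact_force: [0.0, 0.3, 7.1]
width: 0.0575
gripper_force: 53.7
clock: 38.53
position: [0.5245, 0.0217, 0.2265]
ee_rot: [0.0, 1.0, 0.0, 0.004]
contact_force: [1.4, 0.3, -1.0]
width: 0.0578
gripper_force: 53.9
```

```bash
python3 -m pendant '[{"dx":0,"dy":0,"dz":-0.015,"rx":0,"ry":0,"rz":0,"hand":0.04},{"dx":0,"dy":0.02,"dz":-0.015,"rx":0,"ry":0,"rz":0,"hand":0.04},{"dx":0.001,"dy":0.033,"dz":0,"rx":0,"ry":0,"rz":0,"hand":0.04},{"dx":0.001,"dy":0.033,"dz":0,"rx":0,"ry":0,"rz":0,"hand":0.04},{"dx":0.001,"dy":0.033,"dz":0,"rx":0,"ry":0,"rz":0,"hand":0.04},{"dx":0.001,"dy":0.033,"dz":0,"rx":0,"ry":0,"rz":0,"hand":0.04},{"dx":0.001,"dy":0.033,"dz":0,"rx":0,"ry":0,"rz":0,"hand":0.04},{"dx":0.001,"dy":0.033,"dz":0,"rx":0,"ry":0,"rz":0,"hand":0.04},{"dx":0.001,"dy":0.033,"dz":0,"rx":0,"ry":0,"rz":0,"hand":0.04},{"dx":0.001,"dy":0.033,"dz":0,"rx":0,"ry":0,"rz":0,"hand":0.04},{"dx":0.001,"dy":0.033,"dz":0,"rx":0,"ry":0,"rz":0,"hand":0.04},{"dx":0.001,"dy":0.033,"dz":0,"rx":0,"ry":0,"rz":0,"hand":0.04}]'
python3 -m pendant '[{"dx":0.001,"dy":0.0295,"dz":0,"rx":0,"ry":0,"rz":0,"hand":0.04},{"dx":0,"dy":0.007,"dz":0,"rx":0,"ry":0,"rz":0,"hand":0.04},{"dx":0,"dy":0,"dz":0,"rx":0,"ry":0,"rz":0,"hand":0.04},{"dx":0,"dy":0,"dz":0,"rx":0,"ry":0,"rz":0,"hand":0.04}]'; python3 snap.py w15
python3 - <<'E'
from h import *
import pickle
s,d=pickle.load(open('w15.pkl','rb'));hsv=cv2.cvtColor(d['frame'],cv2.COLOR_RGB2HSV)
m=cv2.inRange(hsv,(10,80,90),(22,255,255));m[:, :200]=0;m[:,460:]=0;m[330:]=0
k,l,st,c=cv2.connectedComponentsWithStats(m)
for i in range(1,k):
    if st[i,4]>60: print(c[i].round(0),st[i], atz(ray(d,*c[i],s),.018)[:2].round(3))
E
```

```text
clock: 39.53
position: [0.5315, -0.3294, 0.2513]
ee_rot: [-0.0, 1.0, 0.0, -0.001]
contact_force: [0.9, -0.1, -2.6]
width: 0.058
gripper_force: 53.9
clock: 39.87
position: [0.5327, -0.3639, 0.2512]
ee_rot: [-0.001, 1.0, -0.0, -0.001]
contact_force: [0.2, 0.1, -3.0]
width: 0.0577
gripper_force: 53.9
39.8667 [ 0.5327 -0.3639  0.2512] [ 1.0e+00 -4.0e-04 -1.5e-03]
[325. 156.] [ 282  132   90   59 2920] [ 0.556 -0.369]
[450. 215.] [ 439  137   21  152 2747] [ 0.477 -0.535]
[331. 240.] [321 236  23   8 139] [ 0.442 -0.377]
```

```bash
python3 -m pendant '[{"dx":0.001,"dy":0.002,"dz":0.02,"rx":0,"ry":0,"rz":0,"hand":0.04},{"dx":0,"dy":0,"dz":0.025,"rx":0,"ry":0,"rz":0,"hand":0.04},{"dx":0,"dy":0,"dz":0.025,"rx":0,"ry":0,"rz":0,"hand":0.04},{"dx":0,"dy":0,"dz":0.025,"rx":0,"ry":0,"rz":0,"hand":0.04},{"dx":0,"dy":0,"dz":0.025,"rx":0,"ry":0,"rz":0,"hand":0.04},{"dx":0,"dy":0,"dz":0.025,"rx":0,"ry":0,"rz":0,"hand":0.04},{"dx":0,"dy":0,"dz":0.01,"rx":0,"ry":0,"rz":0,"hand":0.04},{"dx":0,"dy":0,"dz":0,"rx":0,"ry":0,"rz":0,"hand":0.04},{"dx":0,"dy":0,"dz":0,"rx":0,"ry":0,"rz":0,"hand":0.04}]'
python3 -m pendant '[{"dx":0,"dy":0,"dz":0.003,"rx":0,"ry":0,"rz":0,"hand":0.04},{"dx":0,"dy":0,"dz":0.002,"rx":0,"ry":0,"rz":0,"hand":0.04},{"dx":0,"dy":0,"dz":0.002,"rx":0,"ry":0,"rz":0,"hand":0.04},{"dx":0,"dy":0,"dz":0,"rx":0,"ry":0,"rz":0,"hand":0.04}]'
```

```text
clock: 40.67
position: [0.5346, -0.3657, 0.0978]
ee_rot: [-0.0, 1.0, 0.001, 0.0]
contact_force: [-0.4, 0.3, -1.5]
width: 0.0579
gripper_force: 54.0
clock: 41.0
position: [0.5343, -0.3667, 0.0908]
ee_rot: [0.0, 1.0, 0.0, 0.0]
contact_force: [0.4, 0.5, -3.2]
width: 0.0577
gripper_force: 54.0
```

```bash
python3 -m pendant '[{"dx":0,"dy":0,"dz":0.002,"rx":0,"ry":0,"rz":0,"hand":0.04},{"dx":0,"dy":0,"dz":0.001,"rx":0,"ry":0,"rz":0,"hand":0.04},{"dx":0,"dy":0,"dz":0,"rx":0,"ry":0,"rz":0,"hand":0.04}]'
python3 -m pendant '[{"dx":0,"dy":0,"dz":0.001,"rx":0,"ry":0,"rz":0,"hand":0.04},{"dx":0,"dy":0,"dz":0.001,"rx":0,"ry":0,"rz":0,"hand":0.04},{"dx":0,"dy":0,"dz":0,"rx":0,"ry":0,"rz":0,"hand":0.04}]'
```

```text
clock: 41.25
position: [0.5342, -0.3668, 0.0876]
ee_rot: [0.0, 1.0, 0.0, 0.0]
contact_force: [-0.5, -1.0, -0.8]
width: 0.0574
gripper_force: 54.3
clock: 41.5
position: [0.5343, -0.3668, 0.0875]
ee_rot: [0.001, 1.0, 0.0, 0.0]
contact_force: [-3.5, 1.3, 9.5]
width: 0.0576
gripper_force: 55.1
```

Seated at the expected height. Release, rise, and check the chute and the glass.

```bash
python3 -m pendant '[{"dx":0,"dy":0,"dz":0,"rx":0,"ry":0,"rz":0,"hand":0.085},{"dx":0,"dy":0,"dz":0,"rx":0,"ry":0,"rz":0,"hand":0.085},{"dx":0,"dy":0,"dz":0,"rx":0,"ry":0,"rz":0,"hand":0.085},{"dx":0,"dy":0,"dz":0,"rx":0,"ry":0,"rz":0,"hand":0.085},{"dx":0,"dy":0,"dz":-0.02,"rx":0,"ry":0,"rz":0,"hand":0.085},{"dx":0,"dy":0,"dz":-0.03,"rx":0,"ry":0,"rz":0,"hand":0.085},{"dx":0,"dy":0,"dz":-0.03,"rx":0,"ry":0,"rz":0,"hand":0.085},{"dx":0,"dy":0,"dz":-0.03,"rx":0,"ry":0,"rz":0,"hand":0.085},{"dx":0,"dy":0,"dz":-0.03,"rx":0,"ry":0,"rz":0,"hand":0.085},{"dx":0,"dy":0,"dz":-0.03,"rx":0,"ry":0,"rz":0,"hand":0.085},{"dx":0,"dy":0,"dz":-0.03,"rx":0,"ry":0,"rz":0,"hand":0.085}]'
python3 -m pendant '[{"dx":-0.02,"dy":-0.02,"dz":-0.015,"rx":0,"ry":0,"rz":0,"hand":0.085},{"dx":-0.02,"dy":-0.02,"dz":-0.015,"rx":0,"ry":0,"rz":0,"hand":0.085},{"dx":-0.02,"dy":-0.025,"dz":-0.015,"rx":0,"ry":0,"rz":0,"hand":0.085},{"dx":0,"dy":-0.025,"dz":0,"rx":0,"ry":0,"rz":0,"hand":0.085},{"dx":0,"dy":0,"dz":0,"rx":0,"ry":0,"rz":0,"hand":0.085},{"dx":0,"dy":0,"dz":0,"rx":0,"ry":0,"rz":0,"hand":0.085},{"dx":0,"dy":0,"dz":0,"rx":0,"ry":0,"rz":0,"hand":0.085}]'; python3 snap.py w16; python3 cup.py w16
```

```text
clock: 42.42
position: [0.534, -0.3663, 0.2865]
ee_rot: [-0.0, 1.0, 0.0, -0.0]
contact_force: [0.6, -0.6, 0.3]
width: 0.0851
gripper_force: 0.0
clock: 43.0
position: [0.4743, -0.2769, 0.33]
ee_rot: [0.0, 1.0, 0.0, -0.0]
contact_force: [-0.5, 0.5, 0.9]
width: 0.0848
gripper_force: 0.0
43.0 [ 0.4743 -0.2769  0.33  ] [ 1.e+00  8.e-04 -1.e-04]
w16 [   0  124   35   46 1175] [0.5055 0.1416] [-33.4  -2.4  41.3   5.5]
```

View pics/w16.png

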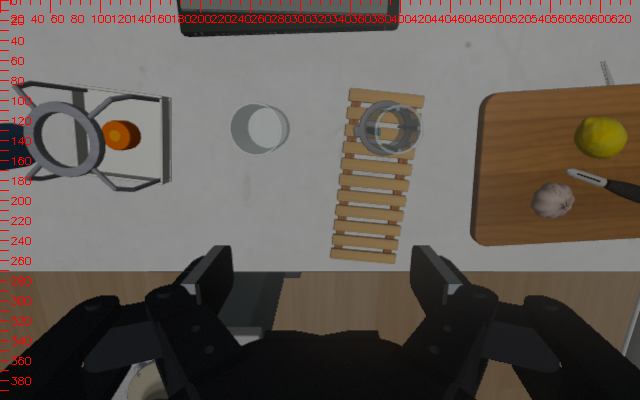

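w16 (my last view) shows the chute upright on the far end of the board, rim at (394,128). Glass rim is at (259,128), and board corners are (350,88), (425,97), (397,263) and (331,258).

Run:
```python
from h import *
import pickle
s,d=pickle.load(open('w16.pkl','rb'));f=lambda u,v,z:atz(ray(d,u,v,s),z)[:2].round(4)
print('glass',f(259,128.5,.098),f(265,126.5,.009)); print('chute rim',f(394,128,.118),'base',f(386,128,.018))
b=np.array([f(*p,.018) for p in ((350,88),(425,97),(397,263),(331,258))]);print(b,b.mean(0))
```

```text
glass [ 0.5312 -0.2011] [ 0.5319 -0.1923]
chute rim [ 0.5324 -0.3618] base [ 0.5301 -0.3737]
[[ 0.5859 -0.3187]
 [ 0.5737 -0.4277]
 [ 0.3098 -0.4048]
 [ 0.3189 -0.2939]] [ 0.447075 -0.361275]
```

```bash
python3 -m pendant '[{"dx":0.0147,"dy":-0.02,"dz":0,"rx":0,"ry":0,"rz":0,"hand":0.085},{"dx":0.0147,"dy":-0.02,"dz":0,"rx":0,"ry":0,"rz":0,"hand":0.085},{"dx":0.0147,"dy":-0.02,"dz":0,"rx":0,"ry":0,"rz":0,"hand":0.085},{"dx":0.0147,"dy":-0.0204,"dz":0,"rx":0,"ry":0,"rz":0,"hand":0.085},{"dx":0,"dy":0,"dz":0,"rx":0,"ry":0,"rz":0,"hand":0.085},{"dx":0,"dy":0,"dz":0.03,"rx":0,"ry":0,"rz":0,"hand":0.085},{"dx":0,"dy":0,"dz":0.03,"rx":0,"ry":0,"rz":0,"hand":0.085},{"dx":0,"dy":0,"dz":0.03,"rx":0,"ry":0,"rz":0,"hand":0.085},{"dx":0,"dy":0,"dz":0.03,"rx":0,"ry":0,"rz":0,"hand":0.085},{"dx":0,"dy":0,"dz":0.03,"rx":0,"ry":0,"rz":0,"hand":0.085},{"dx":0,"dy":0,"dz":0.03,"rx":0,"ry":0,"rz":0,"hand":0.085},{"dx":0,"dy":0,"dz":0,"rx":0,"ry":0,"rz":0,"hand":0.085}]'
python3 -m pendant '[{"dx":0,"dy":0,"dz":0,"rx":0,"ry":0,"rz":0,"hand":0.085},{"dx":0,"dy":0,"dz":0,"rx":0,"ry":0,"rz":0,"hand":0.085}]'; python3 snap.py w17
python3 - <<'E'
from h import *
import pickle
s,d=pickle.load(open('w17.pkl','rb'))
g=cv2.cvtColor(d['frame'],cv2.COLOR_RGB2GRAY);g=cv2.GaussianBlur(g,(3,3),0)
c=cv2.HoughCircles(g[100:260,220:420],cv2.HOUGH_GRADIENT,1,8,param1=40,param2=14,minRadius=34,maxRadius=52)
print(None if c is None else c[0,:6]+[220,100,0])
a=np.linspace(0,2*np.pi,120);x,y,_=s['position']
P=proj(d,np.c_[x-.002+.033*np.cos(a),y-.001+.033*np.sin(a),0*a+.098],s);print(P.min(0),P.max(0),P.mean(0))
for r in (150,170,190): print(r,g[r,250:390:1].tolist())
E
```

```text
clock: 44.05
position: [0.5287, -0.1953, 0.1436]
ee_rot: [-0.003, 1.0, -0.0, -0.006]
contact_force: [-0.9, -0.4, -0.1]
width: 0.0852
gripper_force: 0.0
clock: 44.22
position: [0.534, -0.1974, 0.1513]
ee_rot: [0.001, 1.0, -0.0, 0.001]
contact_force: [0.2, 0.1, -0.5]
width: 0.0851
gripper_force: 0.0
44.2167 [ 0.534  -0.1974  0.1513] [ 1.0e+00 -2.0e-04  1.5e-03]
[[318.5        222.5         42.20000076]
 [324.5        215.5         51.40000153]
 [319.5        196.5         35.5       ]
 [312.5        216.5         50.29999924]
 [316.5        208.5         43.5       ]
 [309.5        224.5         34.70000076]]
[274.49007384 175.31716144] [369.25724582 265.16805544] [321.87627532 220.79213138]
150 [129, 129, 129, 129, 129, 129, 128, 128, 128, 128, 128, 128, 128, 128, 129, 129, 129, 129, 129, 129, 129, 129, 129, 129, 129, 129, 129, 128, 128, 129, 129, 129, 129, 129, 129, 129, 129, 129, 130, 129, 129, 130, 130, 129, 129, 128, 129, 129, 129, 130, 130, 130, 130, 130, 130, 130, 130, 129, 129, 129, 129, 129, 129, 129, 129, 129, 129, 129, 128, 128, 128, 128, 128, 128, 128, 128, 129, 129, 130, 1
[... 1002 characters left out ...]
190 [129, 129, 128, 128, 128, 128, 128, 128, 128, 128, 128, 128, 128, 128, 128, 128, 128, 128, 127, 127, 127, 127, 127, 127, 127, 128, 128, 128, 128, 128, 128, 127, 121, 110, 100, 99, 104, 104, 103, 112, 126, 132, 131, 131, 130, 131, 132, 132, 132, 132, 132, 132, 132, 132, 132, 132, 132, 132, 132, 131, 132, 132, 132, 132, 132, 132, 132, 132, 132, 131, 131, 132, 132, 132, 132, 132, 132, 132, 132, 132, 132, 132, 132, 132, 132, 132, 132, 132, 132, 132, 131, 131, 130, 130, 131, 133, 133, 131, 122, 105, 95, 95, 97, 101, 111, 123, 128, 129, 129, 129, 130, 130, 130, 130, 130, 130, 130, 129, 129, 129, 129, 128, 128, 129, 129, 129, 129, 129, 129, 129, 129, 129, 129, 129, 129, 129, 129, 130, 130, 130]
```

```bash
python3 -m pendant '[{"dx":0,"dy":-0.0015,"dz":0.01,"rx":0,"ry":0,"rz":0,"hand":0.085},{"dx":0,"dy":0,"dz":0.02,"rx":0,"ry":0,"rz":0,"hand":0.085},{"dx":0,"dy":0,"dz":0.02,"rx":0,"ry":0,"rz":0,"hand":0.085},{"dx":0,"dy":0,"dz":0.02,"rx":0,"ry":0,"rz":0,"hand":0.085},{"dx":0,"dy":0,"dz":0.02,"rx":0,"ry":0,"rz":0,"hand":0.085},{"dx":0,"dy":0,"dz":0.01,"rx":0,"ry":0,"rz":0,"hand":0.085},{"dx":0,"dy":0,"dz":0,"rx":0,"ry":0,"rz":0,"hand":0.085},{"dx":0,"dy":0,"dz":0,"rx":0,"ry":0,"rz":0,"hand":0.085}]'
python3 -m pendant '[{"dx":0,"dy":0,"dz":0,"rx":0,"ry":0,"rz":0,"hand":0.045},{"dx":0,"dy":0,"dz":0,"rx":0,"ry":0,"rz":0,"hand":0.045},{"dx":0,"dy":0,"dz":0,"rx":0,"ry":0,"rz":0,"hand":0.045},{"dx":0,"dy":0,"dz":0,"rx":0,"ry":0,"rz":0,"hand":0.045},{"dx":0,"dy":0,"dz":0,"rx":0,"ry":0,"rz":0,"hand":0.045}]' 50
python3 -m pendant '[{"dx":0,"dy":0,"dz":-0.01,"rx":0,"ry":0,"rz":0,"hand":0.045},{"dx":0,"dy":0,"dz":-0.02,"rx":0,"ry":0,"rz":0,"hand":0.045},{"dx":0,"dy":0,"dz":-0.02,"rx":0,"ry":0,"rz":0,"hand":0.045},{"dx":0,"dy":0,"dz":-0.02,"rx":0,"ry":0,"rz":0,"hand":0.045},{"dx":0,"dy":0,"dz":-0.02,"rx":0,"ry":0,"rz":0,"hand":0.045},{"dx":0,"dy":0,"dz":-0.02,"rx":0,"ry":0,"rz":0,"hand":0.045},{"dx":0,"dy":0,"dz":-0.02,"rx":0,"ry":0,"rz":0,"hand":0.045},{"dx":0,"dy":0,"dz":0,"rx":0,"ry":0,"rz":0,"hand":0.045},{"dx":0,"dy":0,"dz":0,"rx":0,"ry":0,"rz":0,"hand":0.045}]'
```

```text
clock: 44.93
position: [0.5334, -0.1948, 0.0507]
ee_rot: [0.0, 1.0, 0.0, 0.0]
contact_force: [0.1, -0.8, -0.3]
width: 0.0847
gripper_force: 0.0
clock: 45.35
position: [0.5343, -0.1955, 0.0523]
ee_rot: [0.001, 1.0, 0.0, 0.002]
contact_force: [0.3, -0.5, 6.2]
width: 0.0679
gripper_force: 55.0
clock: 46.1
position: [0.5334, -0.1948, 0.1814]
ee_rot: [0.001, 1.0, 0.0, 0.001]
contact_force: [-0.9, -0.2, -1.0]
width: 0.0682
gripper_force: 55.7
```

```bash
python3 -m pendant '[{"dx":-0.022,"dy":0,"dz":0,"rx":0,"ry":0,"rz":0,"hand":0.045},{"dx":-0.022,"dy":0,"dz":0,"rx":0,"ry":0,"rz":0,"hand":0.045},{"dx":-0.022,"dy":0,"dz":0,"rx":0,"ry":0,"rz":0,"hand":0.045},{"dx":-0.022,"dy":0,"dz":0,"rx":0,"ry":0,"rz":0,"hand":0.045},{"dx":0,"dy":0.0275,"dz":0,"rx":0,"ry":0,"rz":0,"hand":0.045},{"dx":0,"dy":0.0275,"dz":0,"rx":0,"ry":0,"rz":0,"hand":0.045},{"dx":0,"dy":0.0275,"dz":0,"rx":0,"ry":0,"rz":0,"hand":0.045},{"dx":0,"dy":0.0275,"dz":0,"rx":0,"ry":0,"rz":0,"hand":0.045},{"dx":0,"dy":0.0275,"dz":0,"rx":0,"ry":0,"rz":0,"hand":0.045},{"dx":0,"dy":0.0275,"dz":0,"rx":0,"ry":0,"rz":0,"hand":0.045},{"dx":0,"dy":0,"dz":0,"rx":0,"ry":0,"rz":0,"hand":0.045},{"dx":0,"dy":0,"dz":0,"rx":0,"ry":0,"rz":0,"hand":0.045}]'
python3 -m pendant '[{"dx":0,"dy":0,"dz":0.02,"rx":0,"ry":0,"rz":0,"hand":0.045},{"dx":0,"dy":0,"dz":0.02,"rx":0,"ry":0,"rz":0,"hand":0.045},{"dx":0,"dy":0,"dz":0.02,"rx":0,"ry":0,"rz":0,"hand":0.045},{"dx":0,"dy":0,"dz":0.02,"rx":0,"ry":0,"rz":0,"hand":0.045},{"dx":0,"dy":0,"dz":0.015,"rx":0,"ry":0,"rz":0,"hand":0.045},{"dx":0,"dy":0,"dz":0.008,"rx":0,"ry":0,"rz":0,"hand":0.045},{"dx":0,"dy":0,"dz":0.003,"rx":0,"ry":0,"rz":0,"hand":0.045},{"dx":0,"dy":0,"dz":0,"rx":0,"ry":0,"rz":0,"hand":0.045},{"dx":0,"dy":0,"dz":0,"rx":0,"ry":0,"rz":0,"hand":0.045}]'
```

```text
clock: 47.1
position: [0.444, -0.3602, 0.1781]
ee_rot: [-0.001, 1.0, -0.001, -0.001]
contact_force: [-0.2, 0.3, -2.2]
width: 0.0681
gripper_force: 56.1
clock: 47.85
position: [0.4454, -0.3596, 0.0748]
ee_rot: [0.0, 1.0, 0.0, 0.0]
contact_force: [0.3, -0.4, -2.0]
width: 0.0681
gripper_force: 56.1
```

```bash
python3 -m pendant '[{"dx":0,"dy":0,"dz":0.002,"rx":0,"ry":0,"rz":0,"hand":0.045},{"dx":0,"dy":0,"dz":0.001,"rx":0,"ry":0,"rz":0,"hand":0.045},{"dx":0,"dy":0,"dz":0,"rx":0,"ry":0,"rz":0,"hand":0.045}]'
python3 -m pendant '[{"dx":0,"dy":0,"dz":0.001,"rx":0,"ry":0,"rz":0,"hand":0.045},{"dx":0,"dy":0,"dz":0.001,"rx":0,"ry":0,"rz":0,"hand":0.045},{"dx":0,"dy":0,"dz":0,"rx":0,"ry":0,"rz":0,"hand":0.045}]'
```

```text
clock: 48.1
position: [0.4452, -0.3599, 0.0718]
ee_rot: [0.0, 1.0, 0.0, 0.0]
contact_force: [0.0, -0.5, -1.4]
width: 0.0678
gripper_force: 56.1
clock: 48.35
position: [0.4451, -0.36, 0.0703]
ee_rot: [0.0, 1.0, 0.0, 0.0]
contact_force: [-1.7, 0.2, 3.7]
width: 0.0679
gripper_force: 56.3
```

Contact at the expected height. Release and go up towards the cup at (0.503, 0.196).

```bash
python3 -m pendant '[{"dx":0,"dy":0,"dz":0.0005,"rx":0,"ry":0,"rz":0,"hand":0.085},{"dx":0,"dy":0,"dz":0,"rx":0,"ry":0,"rz":0,"hand":0.085},{"dx":0,"dy":0,"dz":0,"rx":0,"ry":0,"rz":0,"hand":0.085},{"dx":0,"dy":0,"dz":0,"rx":0,"ry":0,"rz":0,"hand":0.085},{"dx":0,"dy":0,"dz":-0.02,"rx":0,"ry":0,"rz":0,"hand":0.085},{"dx":0,"dy":0,"dz":-0.03,"rx":0,"ry":0,"rz":0,"hand":0.085},{"dx":0,"dy":0,"dz":-0.035,"rx":0,"ry":0,"rz":0,"hand":0.085},{"dx":0,"dy":0,"dz":-0.035,"rx":0,"ry":0,"rz":0,"hand":0.085},{"dx":0,"dy":0,"dz":-0.035,"rx":0,"ry":0,"rz":0,"hand":0.085},{"dx":0,"dy":0,"dz":-0.035,"rx":0,"ry":0,"rz":0,"hand":0.085},{"dx":0,"dy":0,"dz":-0.035,"rx":0,"ry":0,"rz":0,"hand":0.085},{"dx":0,"dy":0,"dz":-0.035,"rx":0,"ry":0,"rz":0,"hand":0.085}]'
python3 -m pendant '[{"dx":0.005,"dy":-0.025,"dz":0,"rx":0,"ry":0,"rz":0,"hand":0.085},{"dx":0.005,"dy":-0.036,"dz":0,"rx":0,"ry":0,"rz":0,"hand":0.085},{"dx":0.005,"dy":-0.036,"dz":0,"rx":0,"ry":0,"rz":0,"hand":0.085},{"dx":0.005,"dy":-0.036,"dz":0,"rx":0,"ry":0,"rz":0,"hand":0.085},{"dx":0.005,"dy":-0.036,"dz":0,"rx":0,"ry":0,"rz":0,"hand":0.085},{"dx":0.005,"dy":-0.036,"dz":0,"rx":0,"ry":0,"rz":0,"hand":0.085},{"dx":0.005,"dy":-0.036,"dz":0,"rx":0,"ry":0,"rz":0,"hand":0.085},{"dx":0.005,"dy":-0.036,"dz":0,"rx":0,"ry":0,"rz":0,"hand":0.085},{"dx":0.005,"dy":-0.036,"dz":0,"rx":0,"ry":0,"rz":0,"hand":0.085},{"dx":0.005,"dy":-0.036,"dz":0,"rx":0,"ry":0,"rz":0,"hand":0.085},{"dx":0.005,"dy":-0.036,"dz":0,"rx":0,"ry":0,"rz":0,"hand":0.085},{"dx":0.005,"dy":-0.036,"dz":0,"rx":0,"ry":0,"rz":0,"hand":0.085}]'
python3 -m pendant '[{"dx":0,"dy":-0.036,"dz":0,"rx":0,"ry":0,"rz":0,"hand":0.085},{"dx":0,"dy":-0.036,"dz":0,"rx":0,"ry":0,"rz":0,"hand":0.085},{"dx":0,"dy":-0.03,"dz":0,"rx":0,"ry":0,"rz":0,"hand":0.085},{"dx":0,"dy":0,"dz":0,"rx":0,"ry":0,"rz":0,"hand":0.085},{"dx":0,"dy":0,"dz":0,"rx":0,"ry":0,"rz":0,"hand":0.085},{"dx":0,"dy":0,"dz":0,"rx":0,"ry":0,"rz":0,"hand":0.085}]'; python3 snap.py w18; python3 cup.py w18
```

```text
clock: 49.35
position: [0.4447, -0.3593, 0.3306]
ee_rot: [0.0, 1.0, 0.0, 0.0]
contact_force: [0.1, -0.5, 0.2]
width: 0.0851
gripper_force: 0.0
clock: 50.35
position: [0.5046, 0.0632, 0.3288]
ee_rot: [0.0, 1.0, 0.0, 0.0]
contact_force: [0.5, 0.1, 0.2]
width: 0.085
gripper_force: 0.0
clock: 50.85
position: [0.5047, 0.163, 0.3286]
ee_rot: [0.001, 1.0, 0.0, -0.0]
contact_force: [0.6, -0.4, -0.7]
width: 0.085
gripper_force: 0.0
50.85 [0.5047 0.163  0.3286] [ 1.e+00  9.e-04 -3.e-04]
w18 [ 271  148   50   51 1346] [0.5008 0.1959] [-1.  -3.   1.   2.7]
```

```bash
python3 -m pendant '[{"dx":0,"dy":-0.017,"dz":0,"rx":0,"ry":0,"rz":0,"hand":0.085},{"dx":0,"dy":-0.0175,"dz":0,"rx":0,"ry":0,"rz":0,"hand":0.085},{"dx":0,"dy":0,"dz":0.03,"rx":0,"ry":0,"rz":0,"hand":0.085},{"dx":0,"dy":0,"dz":0.03,"rx":0,"ry":0,"rz":0,"hand":0.085},{"dx":0,"dy":0,"dz":0.03,"rx":0,"ry":0,"rz":0,"hand":0.085},{"dx":0,"dy":0,"dz":0.03,"rx":0,"ry":0,"rz":0,"hand":0.085},{"dx":0,"dy":0,"dz":0.03,"rx":0,"ry":0,"rz":0,"hand":0.085},{"dx":0,"dy":0,"dz":0.03,"rx":0,"ry":0,"rz":0,"hand":0.085},{"dx":0,"dy":0,"dz":0,"rx":0,"ry":0,"rz":0,"hand":0.085},{"dx":0,"dy":0,"dz":0,"rx":0,"ry":0,"rz":0,"hand":0.085}]'
python3 snap.py w19
python3 - <<'E'
from h import *
import pickle
s,d=pickle.load(open('w19.pkl','rb'))
hsv=cv2.cvtColor(d['frame'],cv2.COLOR_RGB2HSV);m=cv2.inRange(hsv,(100,70,20),(125,255,255))
for r in range(150,250,10):
    c=np.where(m[r])[0];c=c[(c>220)&(c<420)];print(r,(c.min(),c.max(),(c.min()+c.max())/2) if len(c) else None)
E
```

```text
clock: 51.73
position: [0.5041, 0.1963, 0.148]
ee_rot: [0.001, 1.0, -0.001, -0.002]
contact_force: [0.8, -0.1, 0.2]
width: 0.0851
gripper_force: 0.0
51.7333 [0.5041 0.1963 0.148 ] [ 1.     -0.0015 -0.0032]
150 None
160 (np.int64(307), np.int64(334), np.float64(320.5))
170 (np.int64(297), np.int64(345), np.float64(321.0))
180 (np.int64(288), np.int64(353), np.float64(320.5))
190 (np.int64(282), np.int64(359), np.float64(320.5))
200 (np.int64(278), np.int64(364), np.float64(321.0))
210 (np.int64(275), np.int64(366), np.float64(320.5))
220 (np.int64(275), np.int64(366), np.float64(320.5))
230 (np.int64(279), np.int64(364), np.float64(321.5))
240 (np.int64(284), np.int64(358), np.float64(321.0))
```

Centred. Lower, grip and lift.

```bash
python3 -m pendant '[{"dx":0,"dy":0,"dz":0.01,"rx":0,"ry":0,"rz":0,"hand":0.085},{"dx":0,"dy":0,"dz":0.02,"rx":0,"ry":0,"rz":0,"hand":0.085},{"dx":0,"dy":0,"dz":0.02,"rx":0,"ry":0,"rz":0,"hand":0.085},{"dx":0,"dy":0,"dz":0.02,"rx":0,"ry":0,"rz":0,"hand":0.085},{"dx":0,"dy":0,"dz":0.02,"rx":0,"ry":0,"rz":0,"hand":0.085},{"dx":0,"dy":0,"dz":0.01,"rx":0,"ry":0,"rz":0,"hand":0.085},{"dx":0,"dy":0,"dz":0,"rx":0,"ry":0,"rz":0,"hand":0.085},{"dx":0,"dy":0,"dz":0,"rx":0,"ry":0,"rz":0,"hand":0.085}]'
python3 -m pendant '[{"dx":0,"dy":0,"dz":0,"rx":0,"ry":0,"rz":0,"hand":0.045},{"dx":0,"dy":0,"dz":0,"rx":0,"ry":0,"rz":0,"hand":0.045},{"dx":0,"dy":0,"dz":0,"rx":0,"ry":0,"rz":0,"hand":0.045},{"dx":0,"dy":0,"dz":0,"rx":0,"ry":0,"rz":0,"hand":0.045},{"dx":0,"dy":0,"dz":0,"rx":0,"ry":0,"rz":0,"hand":0.045}]' 50
python3 -m pendant '[{"dx":0,"dy":0,"dz":-0.01,"rx":0,"ry":0,"rz":0,"hand":0.045},{"dx":0,"dy":0,"dz":-0.02,"rx":0,"ry":0,"rz":0,"hand":0.045},{"dx":0,"dy":0,"dz":-0.03,"rx":0,"ry":0,"rz":0,"hand":0.045},{"dx":0,"dy":0,"dz":-0.03,"rx":0,"ry":0,"rz":0,"hand":0.045},{"dx":0,"dy":0,"dz":-0.03,"rx":0,"ry":0,"rz":0,"hand":0.045},{"dx":0,"dy":0,"dz":-0.03,"rx":0,"ry":0,"rz":0,"hand":0.045},{"dx":0,"dy":0,"dz":-0.03,"rx":0,"ry":0,"rz":0,"hand":0.045},{"dx":0,"dy":0,"dz":-0.02,"rx":0,"ry":0,"rz":0,"hand":0.045},{"dx":0,"dy":0,"dz":0,"rx":0,"ry":0,"rz":0,"hand":0.045},{"dx":0,"dy":0,"dz":0,"rx":0,"ry":0,"rz":0,"hand":0.045}]'
```

```text
clock: 52.45
position: [0.5056, 0.198, 0.0495]
ee_rot: [-0.0, 1.0, 0.0, 0.001]
contact_force: [0.5, -0.4, -0.4]
width: 0.0855
gripper_force: 0.0
clock: 52.87
position: [0.5066, 0.1981, 0.0505]
ee_rot: [-0.0, 1.0, 0.0, 0.002]
contact_force: [0.4, -1.0, 6.1]
width: 0.0655
gripper_force: 56.3
clock: 53.7
position: [0.5047, 0.198, 0.2497]
ee_rot: [-0.0, 1.0, 0.0, 0.001]
contact_force: [-0.1, -0.9, -2.8]
width: 0.0652
gripper_force: 56.3
```

```bash
python3 -m pendant '[{"dx":-0.006,"dy":0.02,"dz":0,"rx":0,"ry":0,"rz":0,"hand":0.045},{"dx":-0.01,"dy":0.036,"dz":0,"rx":0,"ry":0,"rz":0,"hand":0.045},{"dx":-0.01,"dy":0.036,"dz":0,"rx":0,"ry":0,"rz":0,"hand":0.045},{"dx":-0.01,"dy":0.036,"dz":0,"rx":0,"ry":0,"rz":0,"hand":0.045},{"dx":-0.01,"dy":0.036,"dz":0,"rx":0,"ry":0,"rz":0,"hand":0.045},{"dx":-0.01,"dy":0.036,"dz":0,"rx":0,"ry":0,"rz":0,"hand":0.045},{"dx":-0.01,"dy":0.036,"dz":0,"rx":0,"ry":0,"rz":0,"hand":0.045},{"dx":-0.01,"dy":0.036,"dz":0,"rx":0,"ry":0,"rz":0,"hand":0.045},{"dx":-0.01,"dy":0.036,"dz":0,"rx":0,"ry":0,"rz":0,"hand":0.045},{"dx":-0.01,"dy":0.036,"dz":0,"rx":0,"ry":0,"rz":0,"hand":0.045},{"dx":-0.01,"dy":0.036,"dz":0,"rx":0,"ry":0,"rz":0,"hand":0.045},{"dx":-0.01,"dy":0.036,"dz":0,"rx":0,"ry":0,"rz":0,"hand":0.045}]'
python3 -m pendant '[{"dx":-0.01,"dy":0.036,"dz":0,"rx":0,"ry":0,"rz":0,"hand":0.045},{"dx":-0.01,"dy":0.036,"dz":0,"rx":0,"ry":0,"rz":0,"hand":0.045},{"dx":-0.008,"dy":0.034,"dz":0,"rx":0,"ry":0,"rz":0,"hand":0.045},{"dx":0,"dy":0.028,"dz":0,"rx":0,"ry":0,"rz":0,"hand":0.045},{"dx":0,"dy":0,"dz":0,"rx":0,"ry":0,"rz":0,"hand":0.045},{"dx":0,"dy":0,"dz":0,"rx":0,"ry":0,"rz":0,"hand":0.045},{"dx":0,"dy":0,"dz":0,"rx":0,"ry":0,"rz":0,"hand":0.045}]'
```

```text
clock: 54.7
position: [0.3867, -0.2186, 0.2466]
ee_rot: [-0.002, 1.0, 0.0, -0.002]
contact_force: [0.5, -0.8, -2.1]
width: 0.0653
gripper_force: 56.5
clock: 55.28
position: [0.3601, -0.3507, 0.2468]
ee_rot: [-0.002, 1.0, -0.0, -0.001]
contact_force: [-0.7, 0.6, -2.4]
width: 0.0654
gripper_force: 56.8
```

```bash
python3 -m pendant '[{"dx":0,"dy":0.001,"dz":0.02,"rx":0,"ry":0,"rz":0,"hand":0.045},{"dx":0,"dy":0,"dz":0.025,"rx":0,"ry":0,"rz":0,"hand":0.045},{"dx":0,"dy":0,"dz":0.025,"rx":0,"ry":0,"rz":0,"hand":0.045},{"dx":0,"dy":0,"dz":0.025,"rx":0,"ry":0,"rz":0,"hand":0.045},{"dx":0,"dy":0,"dz":0.025,"rx":0,"ry":0,"rz":0,"hand":0.045},{"dx":0,"dy":0,"dz":0.025,"rx":0,"ry":0,"rz":0,"hand":0.045},{"dx":0,"dy":0,"dz":0.02,"rx":0,"ry":0,"rz":0,"hand":0.045},{"dx":0,"dy":0,"dz":0.008,"rx":0,"ry":0,"rz":0,"hand":0.045},{"dx":0,"dy":0,"dz":0,"rx":0,"ry":0,"rz":0,"hand":0.045},{"dx":0,"dy":0,"dz":0,"rx":0,"ry":0,"rz":0,"hand":0.045}]'
python3 -m pendant '[{"dx":0,"dy":0,"dz":0.001,"rx":0,"ry":0,"rz":0,"hand":0.045},{"dx":0,"dy":0,"dz":0.001,"rx":0,"ry":0,"rz":0,"hand":0.045},{"dx":0,"dy":0,"dz":0,"rx":0,"ry":0,"rz":0,"hand":0.045}]'
python3 -m pendant '[{"dx":0,"dy":0,"dz":0.001,"rx":0,"ry":0,"rz":0,"hand":0.045},{"dx":0,"dy":0,"dz":0.001,"rx":0,"ry":0,"rz":0,"hand":0.045},{"dx":0,"dy":0,"dz":0,"rx":0,"ry":0,"rz":0,"hand":0.045}]'
```

```text
clock: 56.12
position: [0.3613, -0.3524, 0.076]
ee_rot: [-0.0, 1.0, 0.001, -0.0]
contact_force: [0.7, -0.1, -1.4]
width: 0.0653
gripper_force: 56.9
clock: 56.37
position: [0.3615, -0.3537, 0.0748]
ee_rot: [0.001, 1.0, 0.0, 0.001]
contact_force: [0.1, -0.3, -2.0]
width: 0.0656
gripper_force: 56.9
clock: 56.62
position: [0.3609, -0.3533, 0.0719]
ee_rot: [0.0, 1.0, 0.0, 0.0]
contact_force: [0.5, -0.2, -1.7]
width: 0.0655
gripper_force: 56.9
```

```bash
python3 -m pendant '[{"dx":0,"dy":0,"dz":0.001,"rx":0,"ry":0,"rz":0,"hand":0.045},{"dx":0,"dy":0,"dz":0.001,"rx":0,"ry":0,"rz":0,"hand":0.045},{"dx":0,"dy":0,"dz":0,"rx":0,"ry":0,"rz":0,"hand":0.045}]'
python3 -m pendant '[{"dx":0,"dy":0,"dz":0.001,"rx":0,"ry":0,"rz":0,"hand":0.045},{"dx":0,"dy":0,"dz":0.0005,"rx":0,"ry":0,"rz":0,"hand":0.045},{"dx":0,"dy":0,"dz":0,"rx":0,"ry":0,"rz":0,"hand":0.045}]'
```

```text
clock: 56.87
position: [0.3609, -0.3531, 0.0696]
ee_rot: [-0.0, 1.0, 0.0, -0.0]
contact_force: [0.3, 0.1, -1.5]
width: 0.0653
gripper_force: 56.9
clock: 57.12
position: [0.361, -0.3533, 0.0686]
ee_rot: [0.0, 1.0, 0.0, 0.0]
contact_force: [-0.0, 0.2, 1.8]
width: 0.0655
gripper_force: 57.2
```

Contact. Release, retreat upward and back over the start side, then check numerically.

```bash
python3 -m pendant '[{"dx":0,"dy":0,"dz":0.0005,"rx":0,"ry":0,"rz":0,"hand":0.085},{"dx":0,"dy":0,"dz":0,"rx":0,"ry":0,"rz":0,"hand":0.085},{"dx":0,"dy":0,"dz":0,"rx":0,"ry":0,"rz":0,"hand":0.085},{"dx":0,"dy":0,"dz":0,"rx":0,"ry":0,"rz":0,"hand":0.085},{"dx":0,"dy":0,"dz":-0.02,"rx":0,"ry":0,"rz":0,"hand":0.085},{"dx":0,"dy":0,"dz":-0.03,"rx":0,"ry":0,"rz":0,"hand":0.085},{"dx":0,"dy":0,"dz":-0.035,"rx":0,"ry":0,"rz":0,"hand":0.085},{"dx":0,"dy":0,"dz":-0.035,"rx":0,"ry":0,"rz":0,"hand":0.085},{"dx":0,"dy":0,"dz":-0.035,"rx":0,"ry":0,"rz":0,"hand":0.085},{"dx":0,"dy":0,"dz":-0.035,"rx":0,"ry":0,"rz":0,"hand":0.085},{"dx":0,"dy":0,"dz":-0.035,"rx":0,"ry":0,"rz":0,"hand":0.085},{"dx":0,"dy":0,"dz":-0.035,"rx":0,"ry":0,"rz":0,"hand":0.085}]'
python3 -m pendant '[{"dx":0,"dy":-0.03,"dz":-0.02,"rx":0,"ry":0,"rz":0,"hand":0.085},{"dx":0,"dy":-0.035,"dz":-0.02,"rx":0,"ry":0,"rz":0,"hand":0.085},{"dx":0,"dy":-0.035,"dz":0,"rx":0,"ry":0,"rz":0,"hand":0.085},{"dx":0,"dy":-0.035,"dz":0,"rx":0,"ry":0,"rz":0,"hand":0.085},{"dx":0,"dy":-0.035,"dz":0,"rx":0,"ry":0,"rz":0,"hand":0.085},{"dx":0,"dy":-0.03,"dz":0,"rx":0,"ry":0,"rz":0,"hand":0.085},{"dx":0,"dy":0,"dz":0,"rx":0,"ry":0,"rz":0,"hand":0.085},{"dx":0,"dy":0,"dz":0,"rx":0,"ry":0,"rz":0,"hand":0.085}]'; python3 snap.py w20
python3 - <<'E'
from h import *
import pickle
s,d=pickle.load(open('w20.pkl','rb'));f=d['frame']
hsv=cv2.cvtColor(f,cv2.COLOR_RGB2HSV);m=cv2.inRange(hsv,(100,70,20),(125,255,255))
k,l,st,c=cv2.connectedComponentsWithStats(m)
from cup import hullext
from scipy.optimize import least_squares
for i in range(1,k):
    if st[i,4]>150:
        x,y,w,h,A=st[i];o=np.array([x-.5,y-.5,x+w-.5,y+h-.5]);q=least_squares(lambda p:hullext(d,s,p[0],p[1],.034,.088+0)-o,[.36,-.35]);print(st[i],q.x.round(3),q.fun.round(1))
S=manip.get_image('scene');old=cv2.imread('pics/scene0.png')[:,:,::-1]
df=cv2.absdiff(cv2.GaussianBlur(S['frame'],(5,5),0),cv2.GaussianBlur(np.ascontiguousarray(old),(5,5),0)).max(2)
k,l,st,c=cv2.connectedComponentsWithStats((df>25).astype(np.uint8))
for i in range(1,k):
    if st[i,4]>12: print('changed',c[i].round(0),st[i])
E
```

```text
clock: 58.12
position: [0.3607, -0.3528, 0.3297]
ee_rot: [0.0, 1.0, 0.0, 0.0]
contact_force: [0.1, -0.7, 0.3]
width: 0.085
gripper_force: 0.0
clock: 58.78
position: [0.3607, -0.152, 0.3682]
ee_rot: [0.001, 1.0, 0.002, 0.001]
contact_force: [0.4, -0.2, -0.8]
width: 0.0848
gripper_force: 0.0
58.7833 [ 0.3607 -0.152   0.3682] [1.     0.0034 0.0012]
[443 149  48  47 748] [ 0.352 -0.376] [-11.7  -2.2   9.7   2.6]
changed [474.  27.] [470  25   8   7  33]
changed [459.  38.] [436  27  46  25 722]
changed [506. 130.] [  396    29   213   223 18512]
changed [495.  40.] [491  38   9   5  34]
changed [498.  53.] [477  40  49  34 750]
changed [452.  67.] [441  59  23  21 212]
changed [464.  99.] [455  80  21  36 480]
changed [470. 129.] [457 116  30  34 329]
changed [455. 160.] [453 154   5  12  35]
changed [379. 191.] [369 177  20  30 508]
changed [344. 207.] [333 192  22  31 534]
changed [462. 259.] [ 425  206   77   90 1788]
changed [342. 232.] [336 225  14  14 169]
changed [312. 261.] [300 245  24  33 676]
changed [412. 256.] [408 251   9  12  38]
changed [418. 265.] [411 254  16  20 181]
changed [427. 261.] [421 255  12  11  36]
changed [405. 269.] [404 265   4   8  16]
changed [469. 275.] [467 271   6  10  36]
changed [416. 283.] [411 274  14  17  69]
changed [467. 308.] [452 291  33  34 639]
changed [413. 298.] [411 295   5   7  27]
changed [427. 319.] [ 403  295   56   47 1723]
changed [512. 322.] [500 303  24  31 265]
changed [510. 313.] [500 306  18  13 105]
```

Nothing changed at the mill, salt shaker, caddy or the tools in it. One last numeric check of the cup, glass and chute on the board.

Run:
```python
from h import *
import pickle
s,d=pickle.load(open('w20.pkl','rb'));g=cv2.cvtColor(d['frame'],cv2.COLOR_RGB2GRAY)
print('cup rim',atz(ray(d,466.5,172,s),.106))
e=cv2.distanceTransform(255-cv2.Canny(g,30,80),cv2.DIST_L2,3)
a=np.linspace(0,2*np.pi,180)
def best(x,y,r,z):
    o=[]
    for dx in np.arange(-.016,.0161,.002):
        for dy in np.arange(-.016,.0161,.002):
            P=proj(d,np.c_[x+dx+r*np.cos(a),y+dy+r*np.sin(a),0*a+z],s).round().astype(int)
            o.append((np.minimum(e[P[:,1],P[:,0]],4).mean(),x+dx,y+dy))
    return np.round(min(o),4)
for n,x,y,r,z in (('cup',.361,-.353,.034,.106),('glass',.445,-.36,.033,.116),('glass base',.445,-.36,.033,.018),('chute rim',.534,-.367,.029,.118),('chute flange',.534,-.367,.038,.043)): print(n,best(x,y,r,z))
```

```text
cup rim [ 0.35973763 -0.35264527  0.106     ]
cup [ 0.5254  0.359  -0.353 ]
glass [ 1.0941  0.443  -0.358 ]
glass base [ 0.3707  0.441  -0.362 ]
chute rim [ 1.0288  0.526  -0.365 ]
chute flange [ 0.6121  0.53   -0.367 ]
```

All three stand upright where they were placed, rims above bases. Handing in.

```bash
python3 -c "
from rig import manip
print(manip.sign_off())"
```

```text
the job is handed in; nothing more can be done
None
```

The job is done and handed in at about 59 s on the robot's clock. The one carrot stub is in the tray; glass, cup and chute were scrubbed in that order; pusher and brush are back in the caddy. Chute, glass and cup stand upright on the draining board, and the mill and shaker were not disturbed. The final layout was checked numerically, since my picture views were used up, and sign-off returned no verdict.

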